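Change over the hair-stick tray on a jewellery stall

TASK

Clear every ring box off the tray into the wooden crate, then slide the emptied tray onto the green pair of rails of the rack until it is fully home against the back stops, and let it go. Then stand every hair stick from the stock block foot down in a tube of the tray, one to a tube and pushed down to the bottom, leaving the tray fully home; do not disturb the ring cone, the jar or the mirror.

Things in the scene. Friction and masses are not known exactly. Their poses are not given: they have to be found in the camera images.
- rack: Fixed open-topped display rack, 150 mm deep, 270 wide, 170 high: four wooden posts with a low and a high pair of plain aluminium rails (ledge tops 32 and 152 mm up) and the green pair between. Origin: on the table under its centre. Trays go in at its open front (its -x side) towards its closed back (+x); z up. Nothing spans the middle above the rails: a hand can come in from above.
- green_rails: The rack's green rail pair, ledge tops 68 to 100 mm up, varying. Origin: ledge-top level, where the centre of the tray's underside is when fully home. Axes as the rack's: trays slide in along +x. Ledges: inner edges 96 mm off the middle. Side guides: 3.5 mm play each side of the tray, 16 mm high, x -75 to 75 mm, flared lead-ins to x -96. Back stops leave the tray's centre at about x +1 mm.
- tray_handle (a point): Hair-stick tray, loose, about 0.4 kg: wooden board 140 mm (its x) by 220 mm (its y) by 8 mm thick, grey felt on top, with an upright dark wooden grip in the middle and a black tube on each side of it towards each corner. The grip is 26 mm (x) by 14 mm (y) and rises to 74 mm above the tray's underside. This point is in the grip, 54 mm above the underside of the tray, at the tray's balance point. z up. The tray is the same either way round.
- tube0 (a point): Centre of the mouth of one of the tray's four upright black tubes: 40 mm tall, 20 mm outside, 12 mm bore, 35 mm deep. The mouth is 48 mm above the tray's underside; in the tray's frame it lies in front of the grip, at x -48 mm, y -60 mm.
- tube1 (a point): Centre of the mouth of one of the tray's four upright black tubes: 40 mm tall, 20 mm outside, 12 mm bore, 35 mm deep. The mouth is 48 mm above the tray's underside; in the tray's frame it lies in front of the grip, at x -48 mm, y +60 mm.
- tube2 (a point): Centre of the mouth of one of the tray's four upright black tubes: 40 mm tall, 20 mm outside, 12 mm bore, 35 mm deep. The mouth is 48 mm above the tray's underside; in the tray's frame it lies behind the grip, at x +48 mm, y -60 mm.
- tube3 (a point): Centre of the mouth of one of the tray's four upright black tubes: 40 mm tall, 20 mm outside, 12 mm bore, 35 mm deep. The mouth is 48 mm above the tray's underside; in the tray's frame it lies behind the grip, at x +48 mm, y +60 mm.
- ringbox0_center (a point): Centre of a closed red ring box, loose, 40 x 40 x 42 mm high, 60 g, that starts on the tray at the -y side of its grip. May be absent.
- ringbox1_center (a point): Centre of a closed blue ring box, loose, 40 x 40 x 42 mm high, 60 g, that starts on the tray at the +y side of its grip. May be absent.
- crate: Fixed open wooden crate, 170 mm (x) by 130 mm (y), walls 6 mm thick and 40 mm high. Origin: on the table under its centre; inner floor 6 mm up. z up.
- stock: Fixed dark wooden stock block, 225 mm (its x) by 56 mm by 46 mm high, with four holes in a row along its x at -82.5, -27.5, +27.5 and +82.5 mm, 36 mm deep, 11 mm wide, in which the hair sticks stand. Origin: on the table under its centre.
- stick0_center (a point): Hair stick, loose, 30 g: 116 mm long upright metal rod 8 mm thick with a rounded foot, a red cylindrical head 16 mm thick from 75 to 105 mm above the foot, and a brass bead on top. This point is half-way up, 58 mm above its foot (head centre is 32 mm higher, along its own +z). Starts foot down in a hole of the stock block. May be absent.
- stick1_center (a point): Hair stick, loose, 30 g: 116 mm long upright metal rod 8 mm thick with a rounded foot, a blue cylindrical head 16 mm thick from 75 to 105 mm above the foot, and a brass bead on top. This point is half-way up, 58 mm above its foot (head centre is 32 mm higher, along its own +z). Starts foot down in a hole of the stock block. May be absent.
- stick2_center (a point): Hair stick, loose, 30 g: 116 mm long upright metal rod 8 mm thick with a rounded foot, a yellow cylindrical head 16 mm thick from 75 to 105 mm above the foot, and a brass bead on top. This point is half-way up, 58 mm above its foot (head centre is 32 mm higher, along its own +z). Starts foot down in a hole of the stock block. May be absent.
- stick3_center (a point): Hair stick, loose, 30 g: 116 mm long upright metal rod 8 mm thick with a rounded foot, a orange cylindrical head 16 mm thick from 75 to 105 mm above the foot, and a brass bead on top. This point is half-way up, 58 mm above its foot (head centre is 32 mm higher, along its own +z). Starts foot down in a hole of the stock block. May be absent.
- ring_cone: White ceramic ring cone, 56 mm wide, 88 mm high, loose bystander; origin under its centre.
- bead_jar: Amber glass jar, 52 mm wide, 75 mm high, loose bystander; origin under its centre.
- mirror: Small dark table mirror on a 60 x 100 mm foot, 105 mm high, loose bystander; origin under its centre.
Mind the look-alikes: they are no part of the job. Several things look just like the crate: the one meant starts farthest to the robot's right.

How it is judged (in metres and radians):
On the way, in this order (a step that is already met when the one before it is completed fails the run):
1. every ring box is in the crate (x of ringbox0_center in the frame of crate between -0.075 and 0.075 m and y of ringbox0_center in the frame of crate between -0.055 and 0.055 m and z of each of ringbox0_center, ringbox1_center in the frame of crate below 0.045 m and x of ringbox1_center in the frame of crate between -0.075 and 0.075 m and y of ringbox1_center in the frame of crate between -0.055 and 0.055 m), for 0.2 s.
2. the tray is fully home on the green rails and let go (x of tray_handle in the frame of green_rails between -0.008 and 0.008 m and y of tray_handle in the frame of green_rails between -0.008 and 0.008 m and z of tray_handle in the frame of green_rails between 0.049 and 0.059 m and angle between tray_handle's own z axis and vertical below 0.06 rad and contact force between the fingers and anything else below 0.5 N), for 0.2 s.
3. every hair stick stands at the bottom of a tube of the tray (((horizontal distance between stick0_center and tube0 below 0.008 m and z of stick0_center in the frame of tube0 between 0.016 and 0.03 m and angle between stick0_center's own z axis and vertical below 0.2 rad) or (horizontal distance between stick0_center and tube1 below 0.008 m and z of stick0_center in the frame of tube1 between 0.016 and 0.03 m and angle between stick0_center's own z axis and vertical below 0.2 rad) or (horizontal distance between stick0_center and tube2 below 0.008 m and z of stick0_center in the frame of tube2 between 0.016 and 0.03 m and angle between stick0_center's own z axis and vertical below 0.2 rad) or (horizontal distance between stick0_center and tube3 below 0.008 m and z of stick0_center in the frame of tube3 between 0.016 and 0.03 m and angle between stick0_center's own z axis and vertical below 0.2 rad)) and ((horizontal distance between stick1_center and tube0 below 0.008 m and z of stick1_center in the frame of tube0 between 0.016 and 0.03 m and angle between stick1_center's own z axis and vertical below 0.2 rad) or (horizontal distance between stick1_center and tube1 below 0.008 m and z of stick1_center in the frame of tube1 between 0.016 and 0.03 m and angle between stick1_center's own z axis and vertical below 0.2 rad) or (horizontal distance between stick1_center and tube2 below 0.008 m and z of stick1_center in the frame of tube2 between 0.016 and 0.03 m and angle between stick1_center's own z axis and vertical below 0.2 rad) or (horizontal distance between stick1_center and tube3 below 0.008 m and z of stick1_center in the frame of tube3 between 0.016 and 0.03 m and angle between stick1_center's own z axis and vertical below 0.2 rad)) and ((horizontal distance between stick2_center and tube0 below 0.008 m and z of stick2_center in the frame of tube0 between 0.016 and 0.03 m and angle between stick2_center's own z axis and vertical below 0.2 rad) or (horizontal distance between stick2_center and tube1 below 0.008 m and z of stick2_center in the frame of tube1 between 0.016 and 0.03 m and angle between stick2_center's own z axis and vertical below 0.2 rad) or (horizontal distance between stick2_center and tube2 below 0.008 m and z of stick2_center in the frame of tube2 between 0.016 and 0.03 m and angle between stick2_center's own z axis and vertical below 0.2 rad) or (horizontal distance between stick2_center and tube3 below 0.008 m and z of stick2_center in the frame of tube3 between 0.016 and 0.03 m and angle between stick2_center's own z axis and vertical below 0.2 rad)) and ((horizontal distance between stick3_center and tube0 below 0.008 m and z of stick3_center in the frame of tube0 between 0.016 and 0.03 m and angle between stick3_center's own z axis and vertical below 0.2 rad) or (horizontal distance between stick3_center and tube1 below 0.008 m and z of stick3_center in the frame of tube1 between 0.016 and 0.03 m and angle between stick3_center's own z axis and vertical below 0.2 rad) or (horizontal distance between stick3_center and tube2 below 0.008 m and z of stick3_center in the frame of tube2 between 0.016 and 0.03 m and angle between stick3_center's own z axis and vertical below 0.2 rad) or (horizontal distance between stick3_center and tube3 below 0.008 m and z of stick3_center in the frame of tube3 between 0.016 and 0.03 m and angle between stick3_center's own z axis and vertical below 0.2 rad))), for 0.2 s.
At the end, for the whole second after the job is handed in: Every ring box inside the crate; the tray level on the green rails with its centre within 8 mm of fully home and 5 mm of their height; every hair stick upright (within 0.2 rad) in a tube, within 8 mm of its axis and seated to the bottom within 7 mm (all of step 1 and all of step 3 and x of tray_handle in the frame of green_rails between -0.008 and 0.008 m and y of tray_handle in the frame of green_rails between -0.008 and 0.008 m and z of tray_handle in the frame of green_rails between 0.049 and 0.059 m and angle between tray_handle's own z axis and vertical below 0.06 rad); the robot touches nothing.
It fails at once if the ring cone is moved more than 30 mm (distance of ring_cone from where it was at the start of the episode above 0.03 m).
It fails at once if the bead jar is moved more than 30 mm (distance of bead_jar from where it was at the start of the episode above 0.03 m).
It fails at once if the mirror is moved more than 30 mm (distance of mirror from where it was at the start of the episode above 0.03 m).
Of ringbox0, ringbox1 only 1 to 2 are there at a start; the rules pass over those that are not, and their reading is None.
Of stick0, stick1, stick2, stick3 only 3 to 4 are there at a start; the rules pass over those that are not, and their reading is None.
At some moment in a run one of tray, ringbox0, ringbox1 may be knocked a few centimetres aside while the robot is not near it.
It also fails if it takes over 208 s, if anything falls off the work surface, if the arm or the gripper's body presses on something with over 40 N, if the wrist force passes 120 N, or if a joint passes its speed limit or range.

ROBOT

A 6-joint arm with a two-finger parallel gripper is mounted at the origin on the work surface. World frame = base frame: x ahead of the robot, y to its left, z up, the work surface at z = 0. Lengths are in m, angles in degrees, forces in N, time in s.
With the tool pointing down it reaches from about 0.4 to 0.925 m from the base axis. Payload 12.5 kg.
Tool frame: the origin (TCP) lies at the very end of the fingers, on their centre line; the grasp point (between the pads) lies 19 mm behind it (env.hold_point_z is the distance from the TCP to the grasp point, in m); z points along the fingers, y is the direction in which the jaws open and shut (so a half turn about z gives the same grasp; the last joint's range is limited). The gripper opens to 95 mm and grips with 3 to 60 N. Pads are 20 mm wide; open, the fingers measure 119 mm over their backs; the gripper's body (75 mm by 180 mm) begins 59 mm behind the grasp point.
Start: joints at [62.762, 28.126, 89.318, -0, 62.55, -6.05], TCP at [0.226, 0.583, 0.215] pointing down, gripper open.
Joint ranges: [-177.58, 177.58], [-47.91, 125.51], [2.72, 160], [-65.01, 245.01], [3.68, 167.84], [-153.87, 153.87]. Speed limits (degrees/s): [127.2, 127.2, 159.86, 180, 180, 180].

INTERFACE

Orientations are given as a 3x3 rotation matrix whose columns are the frame's x, y, z axes.
In Python, from bench import env gives the robot as it stands.
- The arm moves only by the shell command python3 -m creep 'ROWS' [FORCE]. ROWS is JSON, a list of rows, each a list of 7 numbers: the shift along the tool's x, y, z in cm, then the turn, a rotation vector about the tool's x, y, z in rad, then the finger opening in cm, from 0 to 9.51. A call has 1 to 20 rows; each row is the pose to reach, as a shift and turn from the pose measured when the call began, along the tool's axes at that moment; what a row does not reach only later rows make up. A row lasts 1/10 s, in which the tool goes at most 50 mm and 8.59 degrees, less where a joint would pass 70% of its speed; a pose out of reach is approached as far as the arm can. A call with a gripper value outside its range is refused whole. The fingers move at their own pace and stop on an object; FORCE is the grip in N (left out, the last holds). Time passes only in rows, so rows that repeat a pose let the fingers close. It gives the time, the measured TCP pose, the force and the opening at its end, in the units of the state.
- env.observe(): the state, without advancing time (a new reading comes with each control period).
- env.get_image(name): name is "scene" or "top"; returns a dict with "color" (400x640x3 uint8, red, green, blue), "range_z" (400x640 float32, m along the optical axis (not along the pixel's ray), 0 where there is no reading), "fovy" (degrees; the focal length in pixels is half the picture's height over the tangent of half this angle, whatever the lens; pixels are square), "cx", "cy" (the principal point, pixels), "R" (3x3) and "t" (3): a world point X has camera coordinates R X + t. Camera axes: x right, y down, z forward; pixel columns grow to the right and rows downward; lengths in m; the calibration is good to about 2 mm. A picture is of the moment at which its call begins.
- env.job_done(): hands the job in, once; it reports no verdict.
The state is a dict: "time_s": time; "q": joint angles; "qvel": joint speeds; "effort": joint torques, N m; "tool_pos": TCP position; "ee_rot": TCP orientation; "wrist_force": force on the tool from outside, world axes, zero at the start; "torque": the same for the moment, N m; "opening": finger opening in m.
Only numpy, scipy, OpenCV 4.12 (cv2) and the standard library are available. Lean on these libraries where they do the work, as an engineer would, in place of code of your own. Each camera call takes 0.05 s, during which the arm holds its last target.

## Working session

There is one attempt and no reset: what is moved stays moved. The work goes in short steps, Python scripts to look and compute and a shell command to move; the robot and the scene stay as the last step left them, time stands still between calls to the robot, and variables do not carry over. Pictures are saved under pics/ and viewed, and the job is handed in when it is done.

```bash
ls; mkdir -p pics; python3 - <<'E'
from bench import env
import cv2,pickle
print(env.observe())
for n in("scene","top"):
    d=env.get_image(n); cv2.imwrite(f"pics/{n}0.png",d["color"][:,:,::-1]); pickle.dump(d,open(f"/tmp/{n}0.pkl","wb"))
    print(n,d["fovy"],d["cx"],d["cy"],d["R"],d["t"])
E
```

```text
pics
{'time_s': 0.0, 'q': array([ 6.27607091e+01,  2.81634044e+01,  8.93514476e+01, -8.31130210e-04,
        6.25495743e+01, -6.05040190e+00]), 'qvel': array([ 0.0529133 ,  0.04534886,  0.00631317, -0.0312379 ,  0.04688985,
       -0.02698247]), 'effort': array([ 5.04952859e-04, -6.12640572e+01, -2.58167928e+01,  6.91689667e-02,
        4.83422284e-02, -9.82184292e-05]), 'tool_pos': array([0.2257657 , 0.58252324, 0.21406186]), 'ee_rot': array([[-9.32396304e-01,  3.61437240e-01, -5.03224666e-04],
       [ 3.61437575e-01,  9.32395768e-01, -1.00564422e-03],
       [ 1.05727276e-04, -1.11954326e-03, -9.99999368e-01]]), 'wrist_force': array([ 0.45889673, -0.47873142, -0.11283119]), 'torque': array([-0.03836364, -0.00584566, -0.03384635]), 'opening': 0.09494324989985181}
scene 57.72910112011537 320.0247959517215 197.8419024651018 [[ 0.49273757  0.87015873  0.0057845 ]
 [ 0.57477428 -0.32046732 -0.75295101]
 [-0.65333315  0.37433204 -0.65805115]] [-0.26848208 -0.22402999  1.39926019]
top 55.4703297715319 319.60529840039686 201.69501811579974 [[ 1.52106380e-02 -9.99884250e-01  3.51666343e-04]
 [-9.94467945e-01 -1.51647995e-02 -1.03940059e-01]
 [ 1.03933361e-01  1.23127371e-03 -9.94583501e-01]] [-0.00907012  0.52568692  1.02592611]
```

View pics/scene0.png

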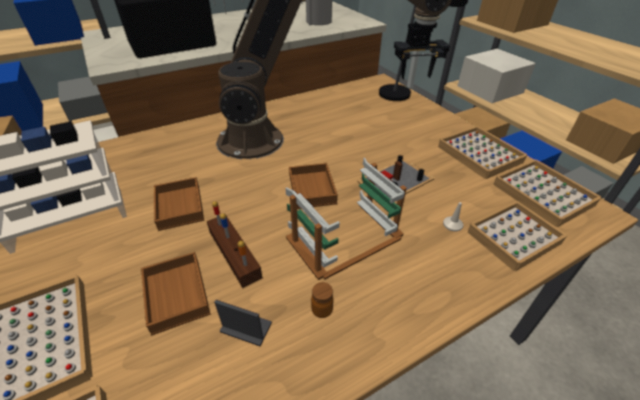

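View pics/top0.png

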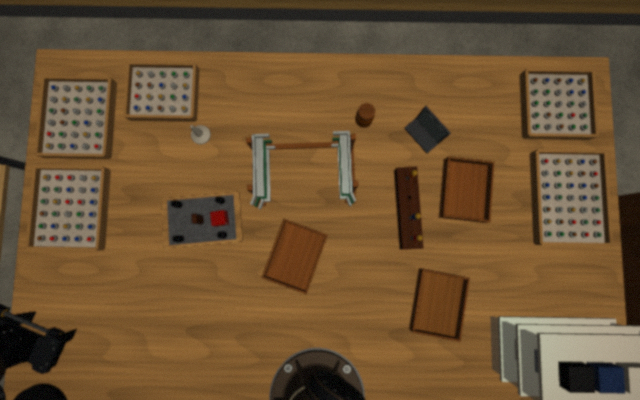

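Scene: the tray is at about (400,178) behind the rack. Top: the tray is at (203,220), the rack at (302,170), the stock at (410,208), and the rightmost crate at (466,190). Next I'll zoom in and measure.

```bash
cat > h.py <<'E'
import numpy as np,cv2,pickle
def grab(name,tag=None):
    from bench import env
    d=env.get_image(name)
    if tag:
        pickle.dump(d,open(f"/tmp/{tag}.pkl","wb"))
    return d
def load(tag): return pickle.load(open(f"/tmp/{tag}.pkl","rb"))
def f(d): return 200/np.tan(np.radians(d["fovy"])/2)
def plane(d,u,v,z):
    r=np.array([(u-d["cx"])/f(d),(v-d["cy"])/f(d),1.]); w=d["R"].T@r; c=-d["R"].T@d["t"]
    return c+w*(z-c[2])/w[2]
def cloud(d):
    v,u=np.mgrid[0:400,0:640]; z=d["range_z"]
    P=np.stack([(u-d["cx"])/f(d)*z,(v-d["cy"])/f(d)*z,z],-1)
    return (P-d["t"])@d["R"]
def proj(d,X):
    c=d["R"]@np.asarray(X,float)+d["t"]; return c[0]/c[2]*f(d)+d["cx"],c[1]/c[2]*f(d)+d["cy"]
def crop(d,u0,v0,u1,v1,name,s=5):
    im=d["color"][v0:v1,u0:u1,::-1]; s=min(s,800/(u1-u0),600/(v1-v0)); cv2.imwrite(f"pics/{name}.png",cv2.resize(im,None,fx=s,fy=s,interpolation=cv2.INTER_CUBIC)); print(name,s)
E
python3 - <<'E'
from h import *
t=load("top0");s=load("scene0")
crop(t,155,110,355,250,"c1");crop(t,385,150,505,260,"c2");crop(s,270,130,450,280,"c3");crop(s,190,190,290,290,"c4")
P=cloud(t)
for n,(u,v) in dict(table=(360,250),crateR=(466,190),crateL=(439,303),tray=(185,220),rb=(220,218),cone=(200,133)).items(): print(n,P[v,u],plane(t,u,v,0))
E
```

```text
c1 4.0
c2 5
c3 4.0
c4 5
table [ 0.39404904 -0.11696043 -0.00553566] [ 0.39416297 -0.11637333  0.        ]
crateR [ 0.56742047 -0.41487887  0.00771289] [ 0.56851263 -0.41785995  0.        ]
crateL [ 0.25318872 -0.33311737  0.00734211] [ 0.25206711 -0.33539191  0.        ]
tray [0.4702531  0.37483538 0.01080221] [0.47080086 0.37866409 0.        ]
rb [0.47517536 0.26721241 0.0486118 ] [0.47796432 0.27997977 0.        ]
cone [0.71420254 0.33790165 0.03199191] [0.72334027 0.34833829 0.        ]
```

View pics/c1.png

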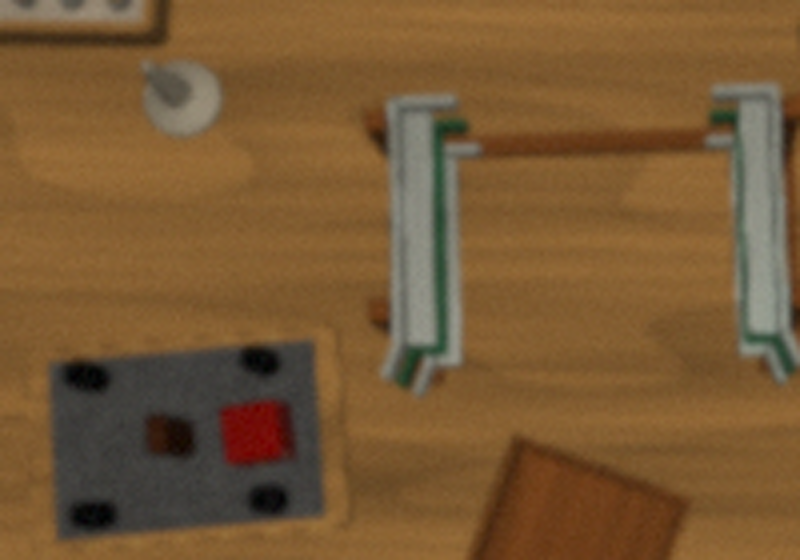

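View pics/c2.png

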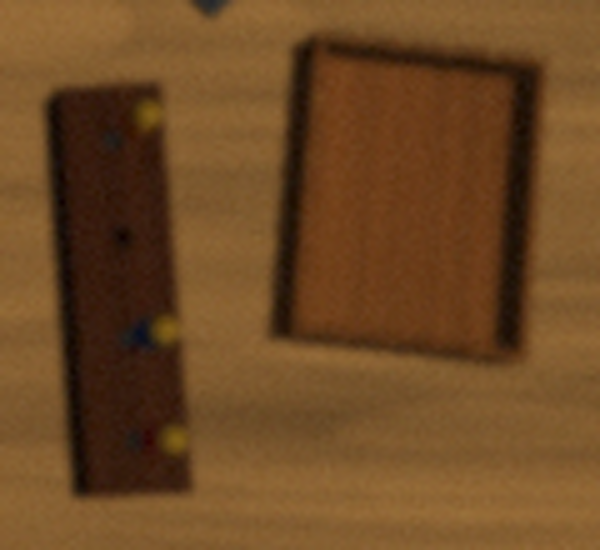

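View pics/c3.png

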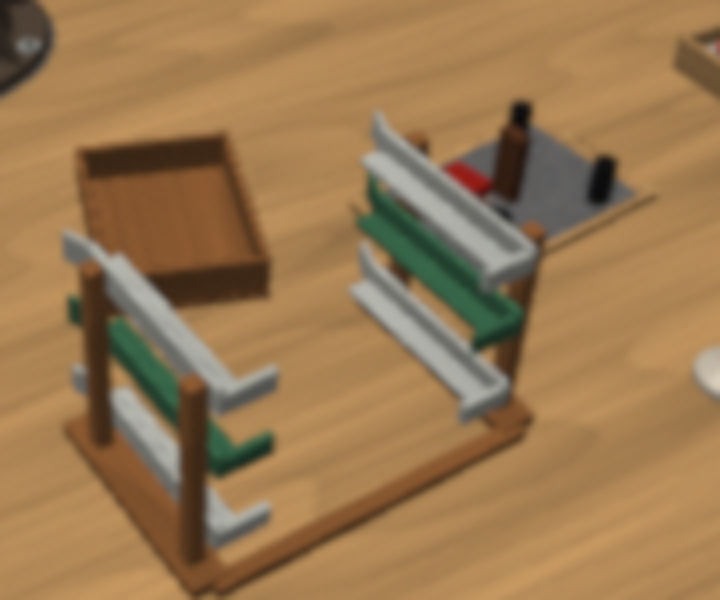

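View pics/c4.png

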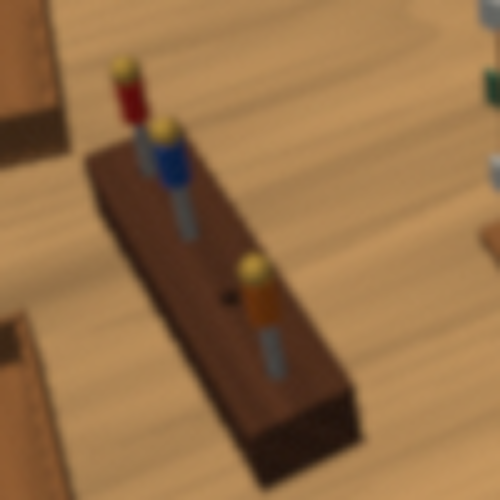

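The rack's front flares face the robot. Only the red box is present, with red, blue and orange sticks. Now I'll measure them.

```bash
cat >> h.py <<'E'
def hsv(d): return cv2.cvtColor(d["color"],cv2.COLOR_RGB2HSV)
def rect(d,mask,z):
    c=max(cv2.findContours(mask.astype(np.uint8),cv2.RETR_EXTERNAL,cv2.CHAIN_APPROX_NONE)[0],key=cv2.contourArea)[:,0]
    W=np.array([plane(d,u,v,z)[:2] for u,v in c],np.float32)
    return cv2.minAreaRect(W*1000)
def win(u0,v0,u1,v1):
    m=np.zeros((400,640),bool); m[v0:v1,u0:u1]=1; return m
E
python3 - <<'E'
from h import *
t=load("top0");s=load("scene0")
h=hsv(t).astype(int);P=cloud(t)
felt=win(155,185,250,255)&(h[...,1]<60)
felt=cv2.morphologyEx(felt.astype(np.uint8),cv2.MORPH_CLOSE,np.ones((15,15)))
print("felt",felt.sum(),rect(t,felt,.008))
W=win(155,185,250,255)
for n,m in dict(red=W&(h[...,1]>180)&((h[...,0]<6)|(h[...,0]>174))&(h[...,2]>90)).items(): print(n,m.sum(),rect(t,m,.050),P[m].mean(0))
grip=W&(P[...,2]>.055)
print("grip",grip.sum(),np.median(P[grip],0),P[grip].min(0),P[grip].max(0))
g2=W&(P[...,2]>.068); print(rect(t,g2,.074))
tub=W&(P[...,2]>.025)&(h[...,2]<35); n,l,st,ce=cv2.connectedComponentsWithStats(tub.astype(np.uint8))
for i in range(1,n):
    if st[i,4]>8: q=P[(l==i)&(P[...,2]>.04)]; print("tube",ce[i],st[i,4],len(q),q.mean(0) if len(q) else 0)
Wc=win(430,145,510,235)
cr=Wc&(P[...,2]>.03); ys,xs=np.nonzero(cr); pts=np.array([plane(t,u,v,.04)[:2] for u,v in zip(xs,ys)],np.float32); print("crate",cv2.minAreaRect(pts*1000))
Ws=win(385,155,430,260)
st_=Ws&(P[...,2]>.035)&(P[...,2]<.055); ys,xs=np.nonzero(st_); pts=np.array([plane(t,u,v,.046)[:2] for u,v in zip(xs,ys)],np.float32); print("stock",cv2.minAreaRect(pts*1000))
for n,(lo,hi) in dict(high=(.145,.18),).items():
    for Wr in (win(245,125,275,215),win(330,125,360,215)):
        m=Wr&(P[...,2]>lo)&(P[...,2]<hi);print(n,m.sum(),cv2.minAreaRect((P[m][:,:2]*1000).astype(np.float32)))
g=(h[...,0]>55)&(h[...,0]<85)&(h[...,1]>90)&win(240,120,365,215)
print("green z",g.sum()); print(np.histogram(P[g][:,2],bins=np.arange(0.05,.13,.008)))
ys=hsv(t)
E
```

```text
felt 2502 ((472.73907470703125, 331.0704650878906), (119.70884704589844, 182.91244506835938), 5.933868408203125)
red 178 ((475.9979248046875, 273.5798645019531), (36.03571701049805, 36.2517204284668), 9.029123306274414) [0.47566437 0.27215831 0.05491933]
grip 107 [0.47327703 0.32469571 0.07366361] [ 0.4162888  -0.00236032  0.05531837] [0.54852258 0.33894196 1.0750123 ]
((473.89892578125, 330.3953552246094), (24.014476776123047, 13.174684524536133), 2.8057913780212402)
tube [219.02702703 199.94594595] 37 24 [0.5199593  0.26287842 0.08914101]
tube [175.26086957 203.5       ] 46 28 [0.51340151 0.3933952  0.04562278]
tube [198.95238095 218.9047619 ] 42 29 [0.47164409 0.32404306 0.05419919]
tube [221.30769231 234.43589744] 39 24 [0.43085973 0.26418242 0.04611296]
tube [177.1  238.42] 50 29 [0.41862814 0.38381885 0.04627095]
crate ((565.7368774414062, -406.48809814453125), (240.9860076904297, 210.240234375), 0.8719902038574219)
stock ((513.1469116210938, -243.8221893310547), (224.73480224609375, 59.563194274902344), 3.8646435737609863)
high 821 ((591.7435302734375, 159.58799743652344), (52.80651092529297, 177.49716186523438), 85.79939270019531)
high 770 ((603.498046875, -71.0634536743164), (177.6024932861328, 52.246212005615234), 9.56921100616455)
green z 73
(array([ 0,  0,  0,  0,  0, 37, 16, 20,  0]), array([0.05 , 0.058, 0.066, 0.074, 0.082, 0.09 , 0.098, 0.106, 0.114,
       0.122]))
```

```bash
python3 - <<'E'
from h import *
t=load("top0");s=load("scene0")
h=hsv(t).astype(int);P=cloud(t)
T=[plane(t,*p,.048)[:2] for p in ((175.26,203.5),(219.03,199.95),(177.1,238.42),(221.3,234.44))]
T=np.array(T);print(T,T.mean(0)); a=T[0]-T[1]+T[2]-T[3];print("yaw",np.degrees(np.arctan2(-a[0],a[1])))
# crate by scan of bright inner floor / edges: intensity profile
c=win(430,145,510,235)&(h[...,0]<14)&(h[...,1]>120); c=cv2.morphologyEx(c.astype(np.uint8),cv2.MORPH_CLOSE,np.ones((7,7)))
print("cratemask",c.sum(),rect(t,c,.03)); print("hsv in",h[190,466],"wood",h[250,470])
# rack in scene: green hsv
hs=hsv(s).astype(int);Ps=cloud(s)
g=(hs[...,0]>55)&(hs[...,0]<90)&(hs[...,1]>70)&win(280,150,420,270)
for n,m in (("A",g&win(280,150,345,270)),("B",g&win(345,150,420,270))):
    q=Ps[m]; q=q[q[:,0]>.2]; print(n,len(q),np.histogram(q[:,2],bins=np.arange(.06,.14,.004)))
    print(cv2.minAreaRect((q[(q[:,2]>.06)&(q[:,2]<.13)][:,:2]*1000).astype(np.float32)))
crop(s,335,150,415,250,"c5",8)
crop(t,235,120,365,220,"c6",6)
E
```

```text
[[0.51271699 0.39039718]
 [0.52421061 0.27208834]
 [0.41855787 0.38030088]
 [0.43101704 0.26199845]] [0.47162563 0.32619621]
yaw 5.780511766301794
cratemask 3039 ((567.7537231445312, -407.93939208984375), (141.62794494628906, 172.69525146484375), 85.54554748535156)
hsv in [ 12 196 108] wood [ 16 157 143]
A 245 (array([ 0,  0,  0,  0,  0,  0,  0,  0,  1, 52, 33, 38, 34, 73,  8,  1,  2,
        0,  1,  0]), array([0.06 , 0.064, 0.068, 0.072, 0.076, 0.08 , 0.084, 0.088, 0.092,
       0.096, 0.1  , 0.104, 0.108, 0.112, 0.116, 0.12 , 0.124, 0.128,
       0.132, 0.136, 0.14 ]))
((605.110595703125, -67.69380950927734), (172.17347717285156, 35.00014114379883), 8.946551322937012)
B 469 (array([  0,   0,   0,   0,   0,   0,   0,   0,   9, 225,  67,  53,  61,
        50,   2,   0,   0,   0,   0,   0]), array([0.06 , 0.064, 0.068, 0.072, 0.076, 0.08 , 0.084, 0.088, 0.092,
       0.096, 0.1  , 0.104, 0.108, 0.112, 0.116, 0.12 , 0.124, 0.128,
       0.132, 0.136, 0.14 ]))
((597.3976440429688, 152.16070556640625), (40.01834487915039, 165.96688842773438), 86.4334716796875)
c5 6.0
c6 6
```

View pics/c5.png

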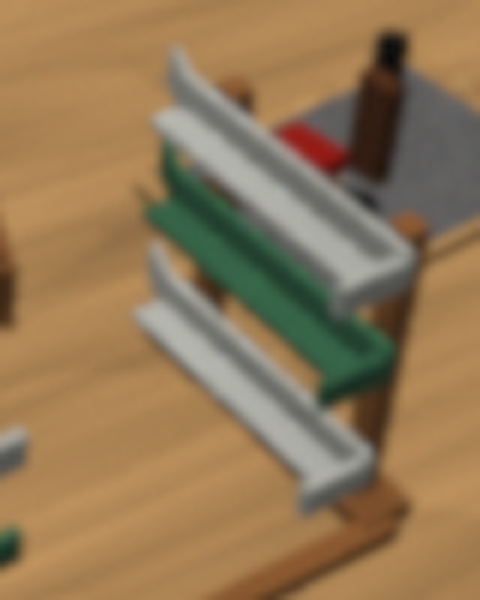

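View pics/c6.png

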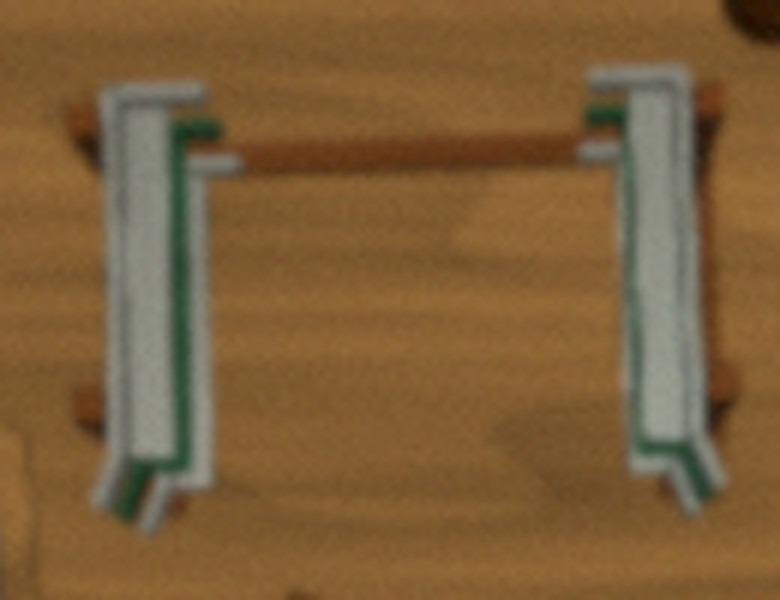

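```bash
python3 - <<'E'
from h import *
t=load("top0")
def w(u,v,z): return plane(t,235+u/6-.42,120+v/6-.42,z)[:2]
A=w(178,462,.152);B=w(640,440,.152);C=w(170,110,.152);D=w(625,92,.152)
print("high corners LF,RF,LB,RB",A,B,C,D)
for n,(p,q) in dict(front=(A,B),back=(C,D)).items():
    d=p-q; print(n,(p+q)/2,np.linalg.norm(d),np.degrees(np.arctan2(-d[0],d[1])))
for n,(p,q) in dict(left=(A,C),right=(B,D)).items():
    d=q-p; print(n,np.linalg.norm(d),np.degrees(np.arctan2(d[1],d[0])))
# low inner edges z .032, green inner edges z .098
for z,(L,R) in {.098:((185,465),(636,443)),.032:((212,485),(632,470))}.items():
    p=w(*L,z);q=w(*R,z);d=p-q;print(z,p,q,(p+q)/2,np.linalg.norm(d),np.degrees(np.arctan2(-d[0],d[1])))
# green stop tips and grey stop tips
for z,L,R in ((.16,(205,92),(588,77)),(.106,(220,130),(588,115)),(.04,(240,163),(580,151))):
    p=w(*L,z);q=w(*R,z);d=p-q;print("stop",z,(p+q)/2,np.linalg.norm(d),np.degrees(np.arctan2(-d[0],d[1])))
E
```

```text
high corners LF,RF,LB,RB [0.52324396 0.13420434] [ 0.53514224 -0.05381222] [0.6698217  0.14196422] [ 0.68033474 -0.04624837]
front [0.5291931  0.04019606] 0.1883926633533572 3.621031406077893
back [0.67507822 0.04785793] 0.18850597070685945 3.1970620840072073
left 0.1467830091902983 3.0304295907927497
right 0.1453893821922412 2.9821467692079757
0.098 [0.52824602 0.13913833] [ 0.54076493 -0.05510901] [0.53450548 0.04201466] 0.1946503343265354 3.687516739228836
0.032 [0.52674692 0.13601102] [ 0.53663025 -0.05695122] [0.53168858 0.0395299 ] 0.1932151828088513 2.9320704752358386
stop 0.16 [0.67976608 0.04798716] 0.1574198621759698 3.1757875198312857
stop 0.106 [0.67846106 0.04735877] 0.15990900397190427 3.264768861150752
stop 0.04 [0.68002238 0.0476477 ] 0.15752310016115537 2.94111710536753
```

```bash
cat >> h.py <<'E'
from scipy.spatial.transform import Rotation as Ro
def go(x,y,z,yaw=None):
    """yaw: world angle deg of tool y(jaw) axis mod 180, tool straight down"""
    from bench import env
    o=env.observe(); R=o["ee_rot"]; p=o["tool_pos"]
    print("sh cm",np.round(100*R.T@(np.array([x,y,z])-p),2),end=" ")
    if yaw is not None:
        cur=np.degrees(np.arctan2(R[1,1],R[0,1])); d=(yaw-cur+90)%180-90; a=np.radians(cur+d)
        yv=np.array([np.cos(a),np.sin(a),0]);zv=np.array([0,0,-1.]);T=np.stack([np.cross(yv,zv),yv,zv],1)
        print("rv",np.round(Ro.from_matrix(R.T@T).as_rotvec(),4),"dyaw",round(d,1),end=" ")
    print("q",np.round(o["q"],1),"open",o["opening"],"t",o["time_s"])
E
python3 -c "
from h import *
go(.476,.2735,.12,97); go(.476,.2735,.02,97)"
```

```text
sh cm [-34.5  -19.76   9.43] rv [-9.00e-04 -3.00e-04 -4.92e-01] dyaw 28.2 q [62.8 28.2 89.3  0.  62.5 -6.1] open 0.09550414342499773 t 0.1
sh cm [-34.5  -19.75  19.43] rv [-9.00e-04 -3.00e-04 -4.92e-01] dyaw 28.2 q [62.8 28.2 89.3  0.  62.5 -6.1] open 0.09550414342499773 t 0.1
```

```bash
python3 -m creep '[[-34.5,-19.8,9.4,0,0,-0.492,6.2],[-34.5,-19.8,9.4,0,0,-0.492,6.2],[-34.5,-19.8,9.4,0,0,-0.492,6.2],[-34.5,-19.8,9.4,0,0,-0.492,6.2],[-34.5,-19.8,9.4,0,0,-0.492,6.2],[-34.5,-19.8,9.4,0,0,-0.492,6.2],[-34.5,-19.8,9.4,0,0,-0.492,6.2],[-34.5,-19.8,9.4,0,0,-0.492,6.2],[-34.5,-19.8,9.4,0,0,-0.492,6.2],[-34.5,-19.8,9.4,0,0,-0.492,6.2],[-34.5,-19.8,9.4,0,0,-0.492,6.2],[-34.5,-19.8,9.4,0,0,-0.492,6.2]]' 20; python3 - <<'E'
from h import *
go(.476,.2735,.02,97)
s=grab("scene","s1"); crop(s,330,60,470,210,"s1",5); t=grab("top","t1"); crop(t,150,150,270,260,"t1",5)
E
```

```text
time_s: 1.3
tool_pos: [0.4751, 0.2743, 0.1206]
ee_rot: [[-0.992, -0.123, -0.0], [-0.123, 0.992, -0.001], [0.0, -0.001, -1.0]]
wrist_force: [-0.3, 0.4, 0.5]
opening: 0.0619
sh cm [-0.08 -0.09 10.06] rv [-0.0006 -0.0003  0.0015] dyaw -0.1 q [ 23.1  28.7 105.8  -0.   45.5 -73.9] open 0.061925444196692186 t 1.3
s1 4.0
t1 5
```

View pics/s1.png

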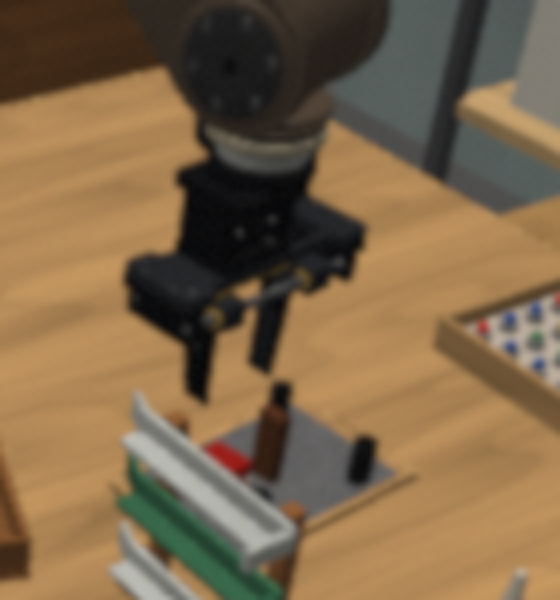

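View pics/t1.png

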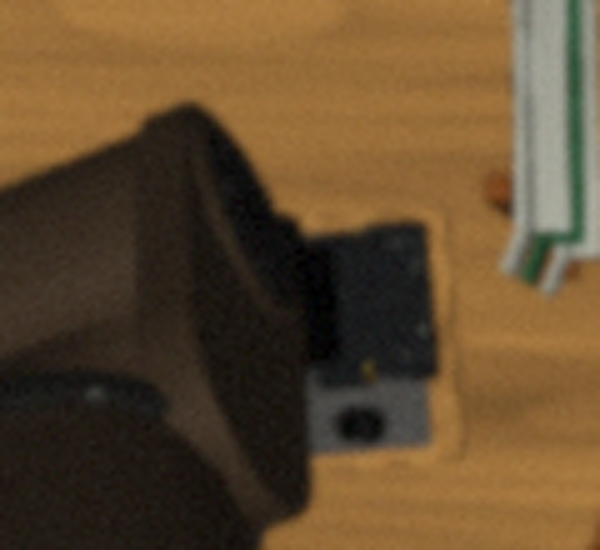

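The fingers straddle the box in the scene view and the tray hasn't moved. Descending and gripping.

```bash
python3 -m creep '[[0,-0.1,3,0,0,0,6.2],[0,-0.1,6,0,0,0,6.2],[0,-0.1,8.5,0,0,0,6.2],[0,-0.1,10,0,0,0,6.2],[0,-0.1,10,0,0,0,6.2],[0,-0.1,10,0,0,0,3],[0,-0.1,10,0,0,0,3],[0,-0.1,10,0,0,0,3],[0,-0.1,10,0,0,0,3],[0,-0.1,10,0,0,0,3],[0,-0.1,10,0,0,0,3]]' 20; python3 - <<'E'
from h import *
go(.567,-.407,.25,85.5)
E
```

```text
time_s: 2.5
tool_pos: [0.4757, 0.2736, 0.0216]
ee_rot: [[-0.992, -0.124, 0.001], [-0.124, 0.992, 0.0], [-0.001, -0.0, -1.0]]
wrist_force: [-1.9, 1.0, 7.4]
opening: 0.0399
sh cm [ -0.68 -68.67 -22.84] rv [1.000e-04 1.500e-03 2.025e-01] dyaw -11.6 q [ 23.   37.5 109.6  -0.   32.8 -74. ] open 0.0399472473580312 t 2.5
```

```bash
python3 -m creep '[[0,0,-5,0,0,0,3],[0,0,-10,0,0,0,3],[0,0,-15,0,0,0,3],[0,0,-20,0,0,0,3],[-0.1,-5,-23,0,0,0,3],[-0.7,-68.7,-23,0,0,0.2,3],[-0.7,-68.7,-23,0,0,0.2,3],[-0.7,-68.7,-23,0,0,0.2,3],[-0.7,-68.7,-23,0,0,0.2,3],[-0.7,-68.7,-23,0,0,0.2,3],[-0.7,-68.7,-23,0,0,0.2,3],[-0.7,-68.7,-23,0,0,0.2,3],[-0.7,-68.7,-23,0,0,0.2,3],[-0.7,-68.7,-23,0,0,0.2,3],[-0.7,-68.7,-23,0,0,0.2,3],[-0.7,-68.7,-23,0,0,0.2,3],[-0.7,-68.7,-23,0,0,0.2,3],[-0.7,-68.7,-23,0,0,0.2,3],[-0.7,-68.7,-23,0,0,0.2,3],[-0.7,-68.7,-23,0,0,0.2,3]]'; python3 - <<'E'
from h import *
go(.567,-.407,.022,85.5)
E
```

```text
time_s: 4.5
tool_pos: [0.5666, -0.4079, 0.2509]
ee_rot: [[-0.997, 0.078, 0.0], [0.078, 0.997, 0.001], [-0.0, 0.001, -1.0]]
wrist_force: [-0.2, -0.4, -0.3]
opening: 0.0403
sh cm [-2.000e-02  6.000e-02  2.289e+01] rv [0.0012 0.0004 0.0009] dyaw -0.1 q [-4.120e+01  3.270e+01  7.520e+01  1.000e-01  7.210e+01 -1.268e+02] open 0.0402765185290981 t 4.5
```

```bash
python3 -m creep '[[0,0,5,0,0,0,3],[0,0,10,0,0,0,3],[0,0,15,0,0,0,3],[0,0,19,0,0,0,3],[0,0,21.5,0,0,0,3],[0,0,22.9,0,0,0,3],[0,0,22.9,0,0,0,3],[0,0,22.9,0,0,0,3],[0,0,22.9,0,0,0,6],[0,0,22.9,0,0,0,6],[0,0,22.9,0,0,0,6],[0,0,18,0,0,0,6],[0,0,13,0,0,0,6],[0,0,8,0,0,0,6],[0,0,3,0,0,0,6],[0,0,0,0,0,0,6]]'; python3 - <<'E'
from h import *
go(.4725,.3305,.25,95.8)
s=grab("scene","s2"); crop(s,100,60,300,210,"s2",4); t=grab("top","t2"); cv2.imwrite("pics/t2.png",t["color"][:,:,::-1])
E
```

```text
time_s: 6.1
tool_pos: [0.567, -0.4082, 0.256]
ee_rot: [[-0.997, 0.078, 0.004], [0.078, 0.997, -0.002], [-0.005, -0.002, -1.0]]
wrist_force: [-0.2, -0.0, 0.3]
opening: 0.0602
sh cm [15.16 72.91  0.38] rv [-0.0024  0.0044 -0.1789] dyaw 10.2 q [-4.120e+01  3.250e+01  7.490e+01  1.000e-01  7.230e+01 -1.268e+02] open 0.0602483259283005 t 6.1
s2 4
```

View pics/t2.png

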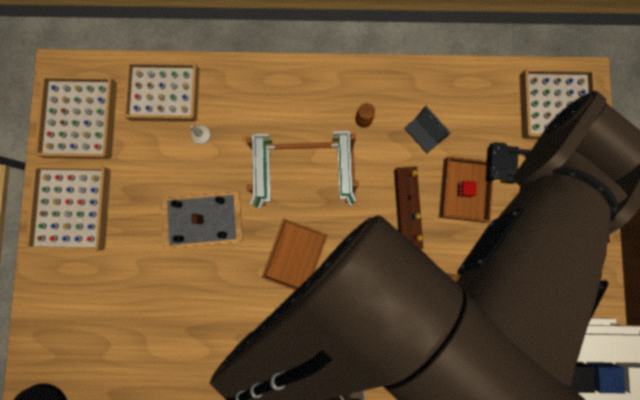

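View pics/s2.png

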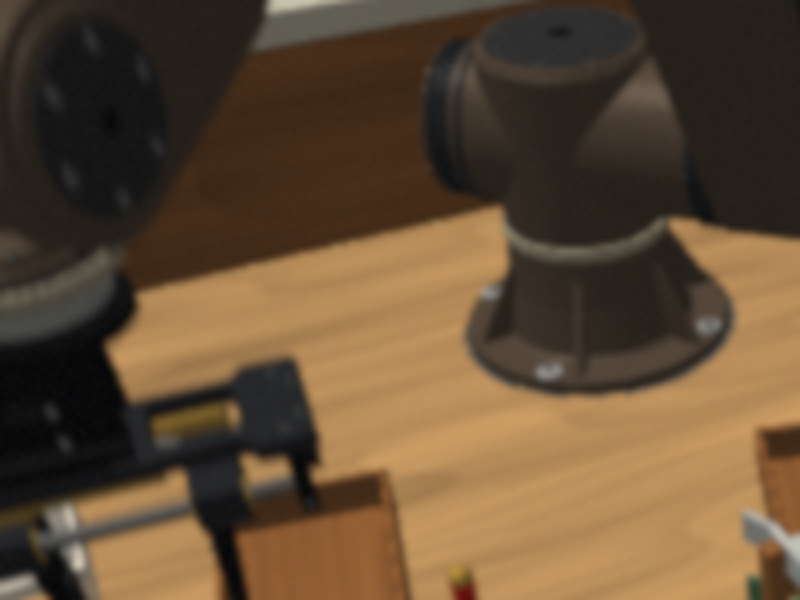

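The box sits centred in the crate at (468,188). Re-measuring the tray, which is now clear of it.

```bash
cat > tray.py <<'E'
from h import *
def tray(t,w=(155,185,250,255)):
    W=win(*w);h=hsv(t).astype(int);P=cloud(t)
    felt=cv2.morphologyEx((W&(h[...,1]<60)).astype(np.uint8),cv2.MORPH_CLOSE,np.ones((15,15)))
    print("felt",rect(t,felt,.008))
    g=W&(P[...,2]>.066)&(P[...,2]<.085); v,u=np.nonzero(g); pts=np.array([plane(t,a,b,.074)[:2] for a,b in zip(u,v)]); print("griptop",len(pts),pts.mean(0))
E
python3 - <<'E'
from tray import *
tray(load("t2"))
t=load("t2"); crop(t,155,180,255,255,"t2c",8)
E
```

```text
felt ((472.8565673828125, 330.8052673339844), (119.6391372680664, 182.38369750976562), 5.902458667755127)
griptop 54 [0.47374578 0.32964977]
t2c 8
```

View pics/t2c.png

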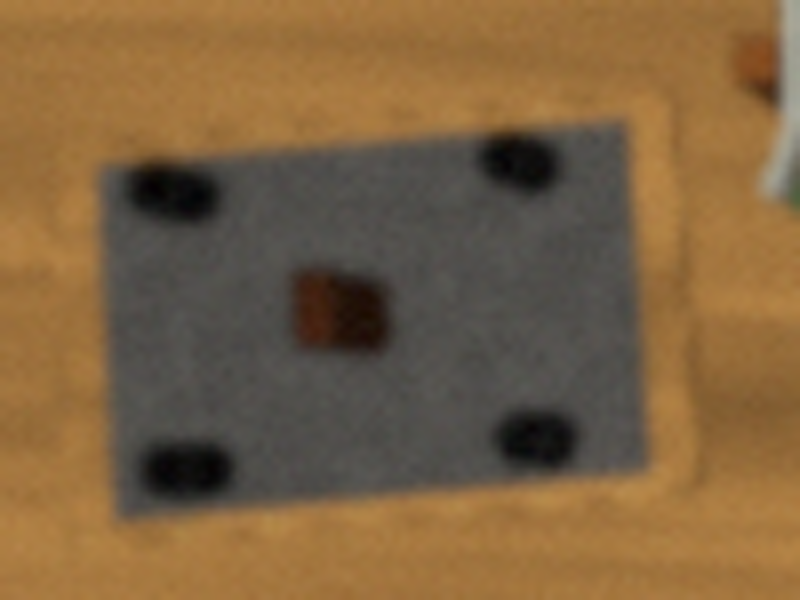

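```bash
python3 -m creep '[[15.2,72.9,0.4,0,0,-0.18,6],[15.2,72.9,0.4,0,0,-0.18,6],[15.2,72.9,0.4,0,0,-0.18,6],[15.2,72.9,0.4,0,0,-0.18,6],[15.2,72.9,0.4,0,0,-0.18,6],[15.2,72.9,0.4,0,0,-0.18,6],[15.2,72.9,0.4,0,0,-0.18,6],[15.2,72.9,0.4,0,0,-0.18,6],[15.2,72.9,0.4,0,0,-0.18,6],[15.2,72.9,0.4,0,0,-0.18,6],[15.2,72.9,0.4,0,0,-0.18,6],[15.2,72.9,0.4,0,0,-0.18,6],[15.2,72.9,0.4,0,0,-0.18,6],[15.2,72.9,0.4,0,0,-0.18,6],[15.2,72.9,0.4,0,0,-0.18,6],[15.2,72.9,0.4,0,0,-0.18,6],[15.2,72.9,0.4,0,0,-0.18,6],[15.2,72.9,0.4,0,0,-0.18,6]]'; python3 - <<'E'
from h import *
go(.473,.330,.035,95.8)
s=grab("scene","s3"); crop(s,350,130,450,220,"s3",6);crop(load("s1"),350,130,450,220,"s1b",6)
E
```

```text
time_s: 8.0
tool_pos: [0.4726, 0.329, 0.2483]
ee_rot: [[-0.995, -0.102, 0.006], [-0.102, 0.995, -0.005], [-0.006, -0.006, -1.0]]
wrist_force: [0.8, 0.5, -0.5]
opening: 0.0603
sh cm [ 0.07  0.22 21.33] rv [-0.0058  0.0059  0.0006] dyaw -0.0 q [ 28.5  22.2  94.   -0.5  63.7 -67.1] open 0.0602733506259557 t 8.0
s3 6
s1b 6
```

View pics/s3.png

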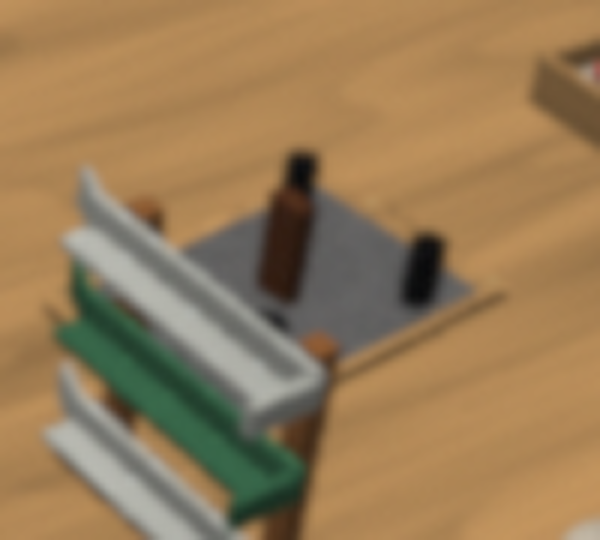

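```bash
python3 -m creep '[[0,0.1,5,-0.006,0.006,0,5],[0.1,0.2,10,-0.006,0.006,0,5],[0.1,0.2,15,-0.006,0.006,0,5],[0.1,0.2,18.5,-0.006,0.006,0,5],[0.1,0.2,20.5,-0.006,0.006,0,5],[0.1,0.2,21.3,-0.006,0.006,0,5],[0.1,0.2,21.3,-0.006,0.006,0,1],[0.1,0.2,21.3,-0.006,0.006,0,1],[0.1,0.2,21.3,-0.006,0.006,0,1],[0.1,0.2,21.3,-0.006,0.006,0,1],[0.1,0.2,21.3,-0.006,0.006,0,1],[0.1,0.2,21.3,-0.006,0.006,0,1],[0.1,0.2,21.3,-0.006,0.006,0,1]]' 45; python3 - <<'E'
from h import *
go(.473,.330,.16,95.8)
E
```

```text
time_s: 9.35
tool_pos: [0.4734, 0.3301, 0.0363]
ee_rot: [[-0.995, -0.101, 0.002], [-0.101, 0.995, 0.001], [-0.002, 0.001, -1.0]]
wrist_force: [-0.4, 2.8, 7.0]
opening: 0.0138
sh cm [ 2.000e-02  1.000e-02 -1.237e+01] rv [0.0011 0.0017 0.0003] dyaw -0.0 q [ 28.3  37.6 105.1   0.   37.1 -67.5] open 0.013776066280240423 t 9.35
```

```bash
python3 -m creep '[[0,0,-2,0,0,0,1],[0,0,-5,0,0,0,1],[0,0,-8,0,0,0,1],[0,0,-10.5,0,0,0,1],[0,0,-11.4,0,0,0,1],[0,0,-11.4,0,0,0,1]]'; python3 - <<'E'
from h import *
go(.4198,.330,.1503,95.8);go(.4198,.15,.1503,93.1); go(.4198,.0343,.1403,93.1)
E
```

```text
time_s: 9.95
tool_pos: [0.4733, 0.33, 0.1508]
ee_rot: [[-0.995, -0.101, 0.003], [-0.101, 0.995, 0.002], [-0.003, 0.002, -1.0]]
wrist_force: [0.5, -0.6, -5.6]
opening: 0.0138
sh cm [5.32 0.54 0.04] rv [0.0015 0.0029 0.0004] dyaw -0.0 q [ 28.3  28.3 100.4   0.   51.1 -67.5] open 0.01378840120165786 t 9.95
sh cm [  7.15 -17.36   0.  ] rv [0.0016 0.0028 0.0475] dyaw -2.7 q [ 28.3  28.3 100.4   0.   51.1 -67.5] open 0.01378840120165786 t 9.95
sh cm [  8.32 -28.88   0.98] rv [0.0016 0.0028 0.0475] dyaw -2.7 q [ 28.3  28.3 100.4   0.   51.1 -67.5] open 0.01378840120165786 t 9.95
```

```bash
python3 -m creep '[[3,0.3,0,0,0,0,1],[5.5,0.5,0,0,0.003,0,1],[5.8,-3,0,0,0.003,0.01,1],[6.3,-7,0,0,0.003,0.02,1],[6.7,-11,0,0,0.003,0.03,1],[7,-15,0,0,0.003,0.04,1],[7.5,-19,0,0,0.003,0.047,1],[7.8,-23,0,0,0.003,0.047,1],[8.2,-26.5,0,0,0.003,0.047,1],[8.3,-28.5,0.5,0,0.003,0.047,1],[8.3,-28.9,0.8,0,0.003,0.047,1],[8.3,-28.9,0.9,0,0.003,0.047,1],[8.3,-28.9,0.9,0,0.003,0.047,1]]'; python3 - <<'E'
from h import *
go(.4198,.0343,.1403,93.1)
s=grab("scene","s4"); crop(s,250,110,430,280,"s4",4); t=grab("top","t4"); crop(t,230,110,380,270,"t4",4)
E
```

```text
time_s: 11.25
tool_pos: [0.4197, 0.0348, 0.1405]
ee_rot: [[-0.998, -0.055, -0.002], [-0.055, 0.998, 0.002], [0.002, 0.002, -1.0]]
wrist_force: [-0.4, 1.0, -5.0]
opening: 0.014
sh cm [-0.01 -0.05  0.02] rv [ 0.0019 -0.0017  0.0008] dyaw -0.0 q [ -4.3  18.3 121.5   0.2  40.3 -97.6] open 0.013979518721401922 t 11.25
s4 3.5294117647058822
t4 3.75
```

View pics/s4.png

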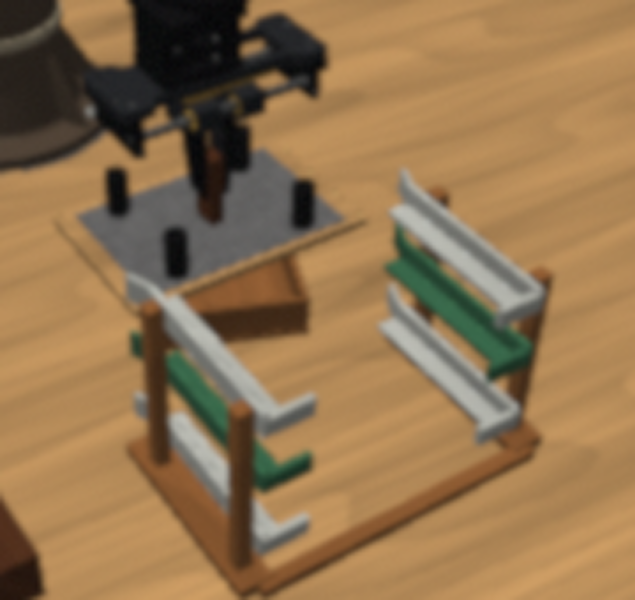

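View pics/t4.png

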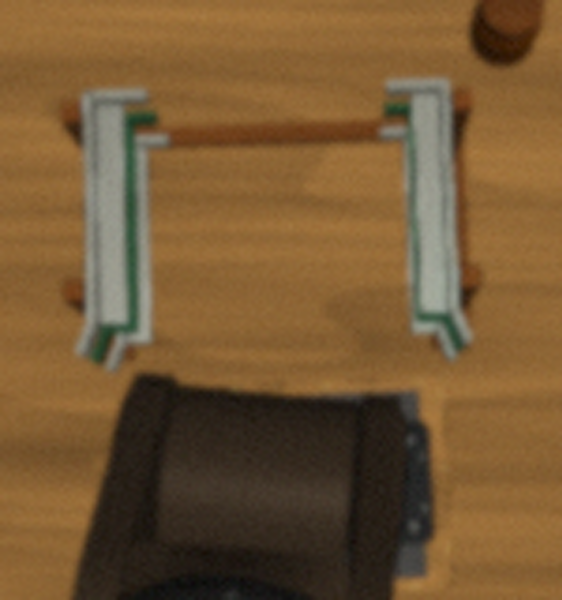

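The tray is held level in front of the rack. I'll check its height and lateral position against the green ledges in the same view.

```bash
python3 - <<'E'
from h import *
s=load("s4");h=hsv(s).astype(int);P=cloud(s)
felt=win(268,150,352,195)&(h[...,1]<60)&(P[...,2]>.09)&(P[...,2]<.135)&(h[...,2]>60)
q=P[felt]; A=np.c_[q[:,:2]-q[:,:2].mean(0),np.ones(len(q))]; c=np.linalg.lstsq(A,q[:,2],rcond=None)[0]
print(len(q),"felt z",np.median(q[:,2]),q[:,:2].mean(0),"tilt",c, rect(s,cv2.morphologyEx(felt.astype(np.uint8),cv2.MORPH_CLOSE,np.ones((15,15))),.112))
g=(h[...,0]>55)&(h[...,0]<90)&(h[...,1]>70)
for w in (win(280,150,345,270),win(350,170,420,225)):
    q=P[g&w]; q=q[(q[:,2]>.09)&(q[:,2]<.125)]
    lo=q[q[:,2]<.1025]; print(len(lo),np.median(lo[:,2]),np.percentile(lo[:,1],[2,50,98]),np.percentile(q[:,2],[2,50,95]))
E
```

```text
1190 felt z 0.1136504594162425 [0.42513495 0.02665012] tilt [0.00083137 0.00183137 0.113786  ] ((419.5920715332031, 33.540184020996094), (121.60336303710938, 185.12083435058594), 3.41642427444458)
77 0.098912575963034 [-0.07622048 -0.05988694 -0.05076085] [0.09670218 0.10773437 0.11570361]
282 0.0987063910094318 [0.13873162 0.15047358 0.16225257] [0.09563016 0.10008211 0.11275906]
```

```bash
python3 -m creep '[[-1,0,0.2,0,0,0,1],[-3,0,0.3,0,0,0,1],[-5,0,0.3,0,0,0,1],[-7,0,0.3,0,0,0,1],[-8.5,0,0.3,0,0,0,1],[-9.5,0,0.3,0,0,0,1],[-10,0,0.3,0,0,0,1],[-10,0,0.3,0,0,0,1]]'; python3 - <<'E'
from h import *
s=grab("scene","s5"); crop(s,250,110,430,280,"s5",4); t=grab("top","t5"); crop(t,230,110,380,270,"t5",4)
E
```

```text
time_s: 12.15
tool_pos: [0.52, 0.0408, 0.1376]
ee_rot: [[-0.998, -0.056, -0.001], [-0.056, 0.998, 0.002], [0.001, 0.002, -1.0]]
wrist_force: [-0.6, 0.5, -5.4]
opening: 0.0139
s5 3.5294117647058822
t5 3.75
```

View pics/s5.png

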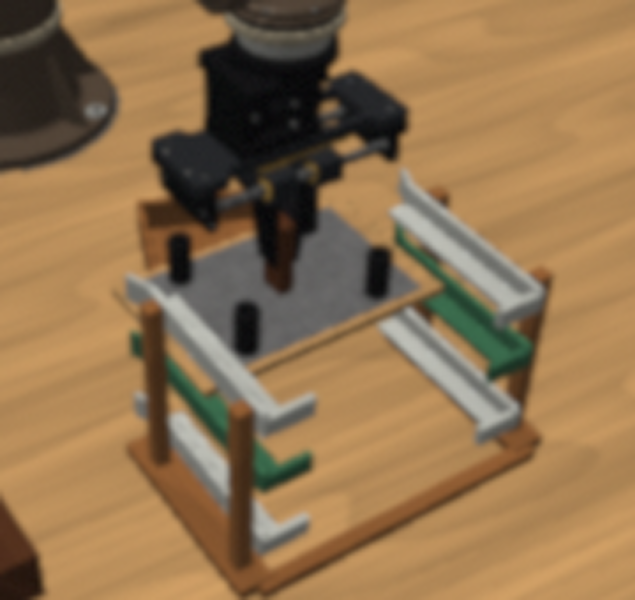

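View pics/t5.png

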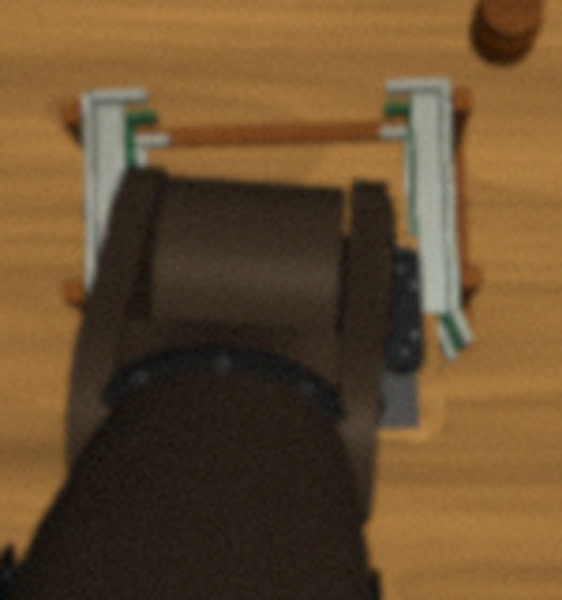

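The tray's front edge is entering between the guides with no contact force. Continuing to about 10 mm short of home.

```bash
python3 -m creep '[[-1.5,0,0,0,0,0,1],[-3,0,0.1,0,0,0,1],[-4.5,0,0.1,0,0,0,1],[-6,0,0.2,0,0,0,1],[-7,0,0.2,0,0,0,1],[-7.5,0,0.2,0,0,0,1],[-7.5,0,0.2,0,0,0,1]]'; python3 -m creep '[[0,0,0.1,0,0,0,1],[0,0,0.2,0,0,0,1],[0,0,0.2,0,0,0,1]]'
```

```text
time_s: 12.95
tool_pos: [0.594, 0.0449, 0.1356]
ee_rot: [[-0.998, -0.056, -0.002], [-0.056, 0.998, 0.002], [0.002, 0.002, -1.0]]
wrist_force: [0.4, 0.3, -4.8]
opening: 0.0141
time_s: 13.25
tool_pos: [0.5936, 0.045, 0.134]
ee_rot: [[-0.998, -0.056, -0.002], [-0.056, 0.998, 0.002], [0.002, 0.002, -1.0]]
wrist_force: [-2.5, 1.0, 0.1]
opening: 0.0137
```

The tray is resting on the ledge. Pushing it home in small steps.

```bash
python3 -m creep '[[-0.4,0,0,0,0,0,1],[-0.8,0,0,0,0,0,1],[-0.8,0,0,0,0,0,1]]'; python3 -m creep '[[-0.3,0,0,0,0,0,1],[-0.3,0,0,0,0,0,1]]'; python3 -m creep '[[-0.3,0,0,0,0,0,1],[-0.3,0,0,0,0,0,1]]'
```

```text
time_s: 13.55
tool_pos: [0.6023, 0.0453, 0.134]
ee_rot: [[-0.998, -0.056, -0.001], [-0.056, 0.998, 0.002], [0.001, 0.002, -1.0]]
wrist_force: [0.6, -0.4, -1.9]
opening: 0.0139
time_s: 13.75
tool_pos: [0.6058, 0.0454, 0.1339]
ee_rot: [[-0.998, -0.056, -0.0], [-0.056, 0.998, 0.001], [0.0, 0.001, -1.0]]
wrist_force: [0.3, -1.1, -1.8]
opening: 0.0138
time_s: 13.95
tool_pos: [0.6069, 0.0458, 0.1342]
ee_rot: [[-0.998, -0.056, -0.005], [-0.056, 0.998, 0.002], [0.005, 0.002, -1.0]]
wrist_force: [-12.8, 0.3, 8.0]
opening: 0.0136
```

It met the stop (-13 N). Now I release, lift away and look.

```bash
python3 -m creep '[[0.1,0,0,0,-0.005,0,1],[0.1,0,0,0,-0.005,0,1]]'; python3 -m creep '[[0,0,0,0,0,0,5],[0,0,0,0,0,0,5],[0,0,0,0,0,0,5],[0,0,0,0,0,0,5],[0,0,-4,0,0,0,5],[0,0,-8,0,0,0,5],[0,0,-12,0,0,0,5],[0,0,-16,0,0,0,5],[12,-15,-16,0,0,0,5],[12,-20,-16,0,0,0,5],[12,-25,-16,0,0,0,5],[12,-25,-16,0,0,0,5]]'; python3 - <<'E'
from h import *
s=grab("scene","s6"); crop(s,250,110,430,280,"s6",4); t=grab("top","t6"); crop(t,230,110,430,260,"t6",4)
E
```

```text
time_s: 14.15
tool_pos: [0.6057, 0.0459, 0.134]
ee_rot: [[-0.998, -0.056, -0.0], [-0.056, 0.998, 0.002], [0.0, 0.002, -1.0]]
wrist_force: [-0.1, -1.0, -2.8]
opening: 0.0137
time_s: 15.35
tool_pos: [0.5233, -0.1368, 0.2941]
ee_rot: [[-0.998, -0.056, 0.001], [-0.056, 0.998, 0.002], [-0.001, 0.002, -1.0]]
wrist_force: [0.8, -0.6, 0.8]
opening: 0.0502
s6 3.5294117647058822
t6 4
```

View pics/s6.png

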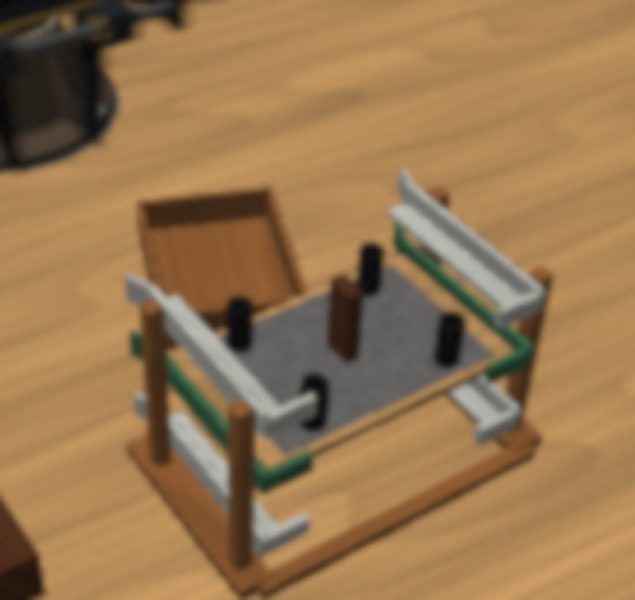

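View pics/t6.png

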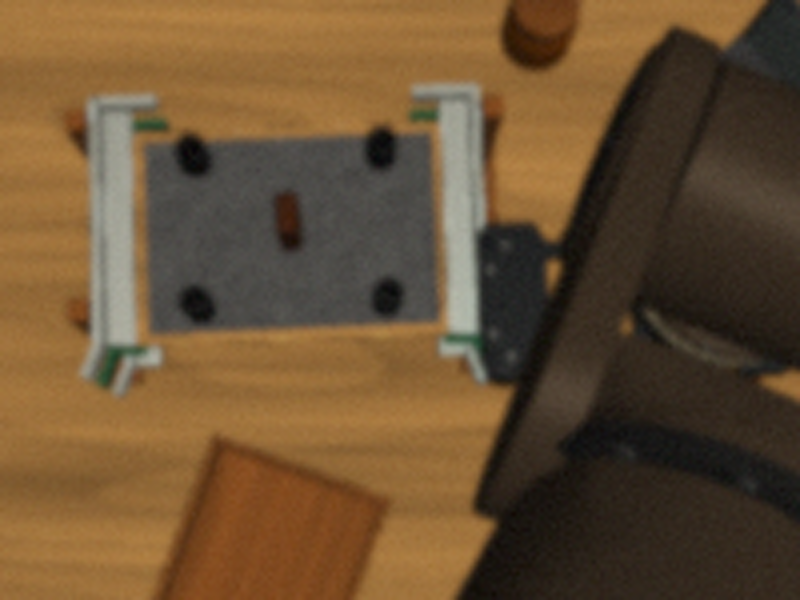

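Top view: the tray lies between the green stops, with its far edge against them. Next I measure the tube mouths, tray pose, sticks and holes.

```bash
cat >> h.py <<'E'
def tri(a,pa,b,pb):
    A=[];y=[]
    for d,(u,v) in ((a,pa),(b,pb)):
        x=(u-d["cx"])/f(d);w=(v-d["cy"])/f(d);R=d["R"];t=d["t"]
        A+= [R[0]-x*R[2],R[1]-w*R[2]]; y+=[x*t[2]-t[0],w*t[2]-t[1]]
    X,r,_,_=np.linalg.lstsq(np.array(A),np.array(y),rcond=None); return X,np.linalg.norm(np.array(A)@X-y)*1000
def blobs(mask,amin=4):
    n,l,st,ce=cv2.connectedComponentsWithStats(mask.astype(np.uint8),connectivity=8)
    return [(ce[i],st[i,4],st[i,:4]) for i in range(1,n) if st[i,4]>=amin]
E
python3 - <<'E'
from h import *
t=load("t6");h=hsv(t).astype(int);P=cloud(t)
W=win(258,138,347,200); m=cv2.morphologyEx((W&(h[...,1]<60)).astype(np.uint8),cv2.MORPH_CLOSE,np.ones((11,11)))
m=win(266,140,341,196)&(m>0)
r=rect(t,m,.1057);print("felt",r)
(cx,cy),(w,hh),a=r
for cc,n in (((cx/1000,cy/1000),"felt"),((.606,.0459),"tcp")):
    for yaw in (3.15,):
        c,s_=np.cos(np.radians(yaw)),np.sin(np.radians(yaw))
        for k,(x,y) in enumerate(((-.048,-.06),(-.048,.06),(.048,-.06),(.048,.06))):
            X=np.array([cc[0]+c*x-s_*y,cc[1]+s_*x+c*y,.1457]);print(n,k,X.round(4),np.round(proj(t,X),1),np.round(proj(load("s6"),X),1))
s=load("scene0");t=load("top0");hs=hsv(s).astype(int);ht=hsv(t).astype(int)
yb=lambda h,w:w&(h[...,0]>18)&(h[...,0]<32)&(h[...,1]>170)&(h[...,2]>110)
bt=sorted(blobs(yb(ht,win(405,165,425,245))),key=lambda b:b[0][1]);bs=sorted(blobs(yb(hs,win(205,195,250,260))),key=lambda b:-b[0][1])
print(bt,bs)
crop(s,200,190,260,275,"c7",8)
E
```

```text
felt ((606.3909301757812, 43.351200103759766), (144.3985595703125, 192.63099670410156), 0.8740194439888)
felt 0 [ 0.5618 -0.0192  0.1457] [327.2 182.3] [317.1 196. ]
felt 1 [0.5552 0.1006 0.1457] [278.6 184.2] [354.7 180.5]
felt 2 [ 0.6576 -0.0139  0.1457] [325.6 144.3] [338.5 218.2]
felt 3 [0.651  0.1059 0.1457] [277.5 146.2] [377.5 200.4]
tcp 0 [ 0.5614 -0.0166  0.1457] [326.2 182.5] [317.9 195.6]
tcp 1 [0.5548 0.1032 0.1457] [277.6 184.4] [355.4 180.1]
tcp 2 [ 0.6572 -0.0114  0.1457] [324.6 144.4] [339.3 217.7]
tcp 3 [0.6506 0.1084 0.1457] [276.5 146.3] [378.2 200. ]
[(array([415. , 172.5]), np.int32(8), array([414, 171,   3,   4], dtype=int32)), (array([418.25 , 215.625]), np.int32(8), array([417, 215,   4,   3], dtype=int32)), (array([420.        , 237.71428571]), np.int32(7), array([419, 237,   3,   3], dtype=int32))] [(array([240.1 , 243.05]), np.int32(20), array([238, 241,   5,   5], dtype=int32)), (array([222.8, 215.6]), np.int32(5), array([222, 215,   3,   2], dtype=int32)), (array([214.4, 203.8]), np.int32(5), array([214, 203,   2,   3], dtype=int32))]
c7 7.0588235294117645
```

View pics/c7.png

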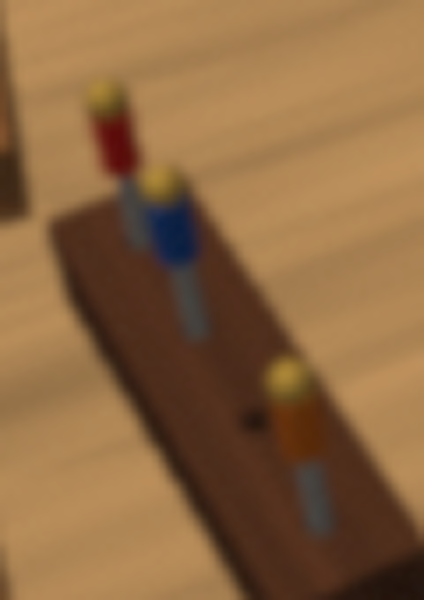

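```bash
python3 - <<'E'
from h import *
t=load("t6");s=load("s6")
def panel(d,pts,name,r=9,k=18):
    ims=[]
    for u,v in pts:
        u0,v0=int(round(u))-r,int(round(v))-r
        c=cv2.resize(d["color"][v0:v0+2*r+1,u0:u0+2*r+1,::-1],None,fx=k,fy=k,interpolation=cv2.INTER_CUBIC)
        c=cv2.convertScaleAbs(c,alpha=1.8,beta=10)
        x,y=(u-u0+.5)*k,(v-v0+.5)*k; cv2.drawMarker(c,(int(x),int(y)),(0,255,255),0,12,1); ims.append(c)
    cv2.imwrite(f"pics/{name}.png",cv2.resize(np.vstack([np.hstack(ims[:2]),np.hstack(ims[2:])]),(600,600)))
X=[[.5614,-.0166,.1457],[.5548,.1032,.1457],[.6572,-.0114,.1457],[.6506,.1084,.1457]]
panel(t,[proj(t,x) for x in X],"pt");panel(s,[proj(s,x) for x in X],"ps")
h=hsv(t).astype(int)
# felt edges: left/right/top/bottom via mask at columns
m=(h[...,1]<70)&(h[...,2]>40)
for v in (158,165,172,178):
    r=np.nonzero(m[v,262:345])[0]+262; print(v,r.min(),r.max(), np.diff(r).max())
E
```

```text
158 262 344 5
165 262 344 7
172 262 344 6
178 262 344 5
```

View pics/pt.png

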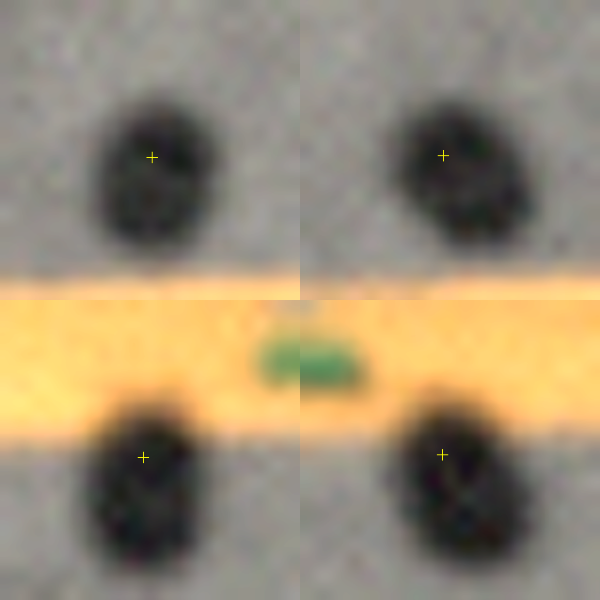

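View pics/ps.png

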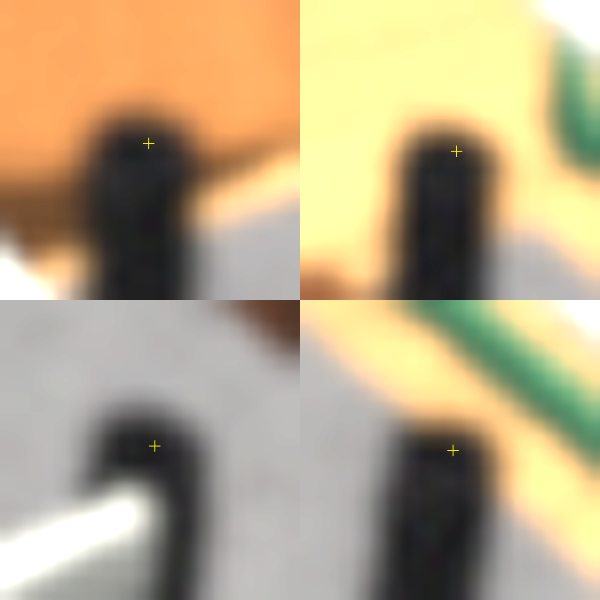

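```bash
python3 - <<'E'
from h import *
s=load("scene0");t=load("top0")
# loose-threshold bead centroids, weighted by yellow-ness
def cen(d,u,v,r=4):
    h=hsv(d).astype(float);y,x=np.mgrid[v-r:v+r+1,u-r:u+r+1]
    hh=h[v-r:v+r+1,u-r:u+r+1]; w=((hh[...,0]>17)&(hh[...,0]<35)&(hh[...,1]>130)).astype(float)*np.clip(hh[...,2]-70,0,None)
    w*=((x-u)**2+(y-v)**2<=r*r)
    return (w*x).sum()/w.sum(),(w*y).sum()/w.sum()
for n,a,b in (("orange",(415,173),(241,243)),("blue",(418,216),(223,216)),("red",(420,238),(215,204))):
    pa=cen(t,*a,4);pb=(b) 
    X,e=tri(t,a,s,b); print(n,np.round(pa,2),cen(s,*b,3),X.round(4),round(e,2),plane(t,*pa,.122).round(4))
P=cloud(t);h=hsv(t)
m=win(388,160,424,255)&(h[...,2]<75)&(h[...,1]>100); m=cv2.morphologyEx(m.astype(np.uint8),cv2.MORPH_OPEN,np.ones((3,3)))
m=cv2.morphologyEx(m,cv2.MORPH_CLOSE,np.ones((7,7)))
r=rect(t,m,.046);print(r)
c=np.array(r[0])/1000;
for a in (3.2,3.9):
  ux=np.array([np.cos(np.radians(a)),np.sin(np.radians(a))])
  for o in(-.0825,-.0275,.0275,.0825): print(a,(c+o*ux).round(4),np.round(proj(t,[*(c+o*ux),.046]),1),np.round(proj(s,[*(c+o*ux),.046]),1))
E
```

```text
orange [414.82 172.41] (np.float64(240.548623853211), np.float64(242.91620795107033)) [ 0.5939 -0.2413  0.1194] 2.41 [ 0.5943 -0.2418  0.122 ]
blue [418.21 215.69] (np.float64(222.39630996309964), np.float64(215.1129151291513)) [ 0.4843 -0.2485  0.1174] 1.95 [ 0.4843 -0.2492  0.122 ]
red [419.89 237.49] (np.float64(214.42976461655277), np.float64(203.01594533029612)) [ 0.4293 -0.2527  0.1166] 2.63 [ 0.4299 -0.2527  0.122 ]
((512.4935302734375, -240.66506958007812), (220.23052978515625, 63.13890838623047), 3.5632903575897217)
3.2 [ 0.4301 -0.2453] [409.7 237.7] [221.8 222.3]
3.2 [ 0.485  -0.2422] [408.4 217.3] [229.5 234.7]
3.2 [ 0.54   -0.2391] [407.1 197.1] [237.7 248.1]
3.2 [ 0.5949 -0.2361] [405.8 177.2] [246.6 262.5]
3.9 [ 0.4302 -0.2463] [410.1 237.6] [221.4 222.4]
3.9 [ 0.4851 -0.2425] [408.5 217.3] [229.3 234.8]
3.9 [ 0.5399 -0.2388] [407.  197.1] [237.8 248. ]
3.9 [ 0.5948 -0.2351] [405.4 177.2] [247.  262.3]
```

```bash
python3 - <<'E'
from h import *
go(.594,-.2418,.16,93.2);go(.594,-.2418,.081,93.2)
E
```

```text
sh cm [ -6.6  -10.55  13.38] rv [ 0.0011  0.0001 -0.005 ] dyaw 0.3 q [-2.200e+01  1.700e+01  9.470e+01  1.000e-01  6.830e+01 -1.149e+02] open 0.05003493000462299 t 15.45
sh cm [ -6.59 -10.56  21.28] rv [ 0.0011  0.0001 -0.005 ] dyaw 0.3 q [-2.200e+01  1.700e+01  9.470e+01  1.000e-01  6.830e+01 -1.149e+02] open 0.05003493000462299 t 15.45
```

```bash
python3 -m creep '[[-3,-5,2,0,0,0,5],[-6.6,-10.5,4,0,0,-0.005,5],[-6.6,-10.5,8,0,0,-0.005,5],[-6.6,-10.5,12,0,0,-0.005,5],[-6.6,-10.5,13.4,0,0,-0.005,5],[-6.6,-10.5,13.4,0,0,-0.005,5]]'; python3 - <<'E'
from h import *
go(.594,-.2418,.081,93.2)
s=grab("scene","s7"); crop(s,190,180,290,280,"s7",6); t=grab("top","t7"); crop(t,370,140,450,260,"t7",5)
E
```

```text
time_s: 16.05
tool_pos: [0.5935, -0.2403, 0.1583]
ee_rot: [[-0.998, -0.056, -0.003], [-0.056, 0.998, 0.003], [0.003, 0.003, -1.0]]
wrist_force: [-0.7, -0.1, 0.1]
opening: 0.05
sh cm [-0.07 -0.18  7.73] rv [ 0.0033 -0.0032  0.0004] dyaw -0.0 q [-2.800e+01  3.270e+01  9.030e+01  1.000e-01  5.720e+01 -1.212e+02] open 0.05004717814103474 t 16.05
s7 6
t7 5
```

View pics/s7.png

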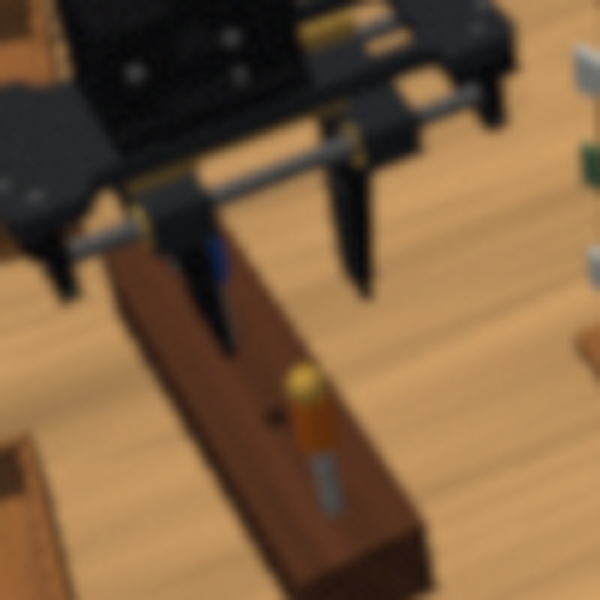

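```bash
python3 -m creep '[[-0.1,-0.2,3,0.003,-0.003,0,5],[-0.1,-0.2,6,0.003,-0.003,0,5],[-0.1,-0.2,7.7,0.003,-0.003,0,5],[-0.1,-0.2,7.7,0.003,-0.003,0,5],[-0.1,-0.2,7.7,0.003,-0.003,0,5],[-0.1,-0.2,7.7,0.003,-0.003,0,1],[-0.1,-0.2,7.7,0.003,-0.003,0,1],[-0.1,-0.2,7.7,0.003,-0.003,0,1],[-0.1,-0.2,7.7,0.003,-0.003,0,1],[-0.1,-0.2,7.7,0.003,-0.003,0,1],[-0.1,-0.2,7.7,0.003,-0.003,0,1]]' 15; python3 -m creep '[[0,0,-3,0,0,0,1],[0,0,-7,0,0,0,1],[0,0,-11,0,0,0,1],[0,0,-15,0,0,0,1],[0,0,-19,0,0,0,1],[0,0,-22,0,0,0,1],[0,0,-22,0,0,0,1]]'; python3 - <<'E'
from h import *
go(.594,-.2418,.081,93.2);go(.6572,-.0114,.30,93.2)
s=grab("scene","s8"); crop(s,210,120,310,220,"s8",6); t=grab("top","t8"); crop(t,370,140,450,260,"t8",5)
E
```

```text
time_s: 17.25
tool_pos: [0.596, -0.2424, 0.085]
ee_rot: [[-0.998, -0.056, 0.005], [-0.056, 0.998, -0.002], [-0.005, -0.002, -1.0]]
wrist_force: [-0.2, 2.7, 1.9]
opening: 0.0156
time_s: 17.95
tool_pos: [0.5958, -0.2425, 0.3096]
ee_rot: [[-0.998, -0.056, 0.011], [-0.057, 0.998, -0.006], [-0.011, -0.006, -1.0]]
wrist_force: [-0.0, 0.2, -0.4]
opening: 0.0158
sh cm [ 0.43  0.22 22.85] rv [-0.0061  0.0109  0.0007] dyaw -0.0 q [ -28.    25.2   79.5    0.    74.6 -121.3] open 0.015799309875533338 t 17.95
sh cm [-7.42 22.73  0.9 ] rv [-0.0061  0.0109  0.0007] dyaw -0.0 q [ -28.    25.2   79.5    0.    74.6 -121.3] open 0.015799309875533338 t 17.95
s8 6
t8 5
```

View pics/s8.png

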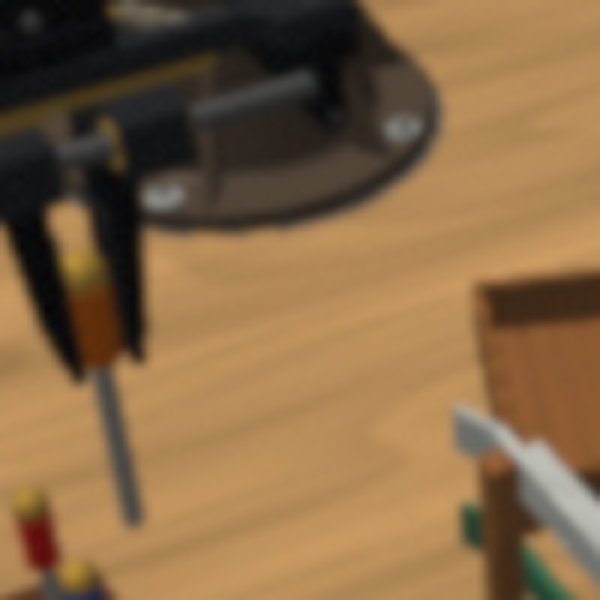

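View pics/t8.png

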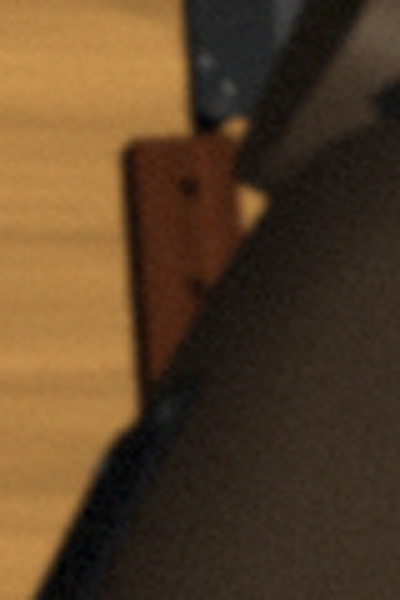

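```bash
python3 - <<'E'
from h import *
s=load("s8");t=load("t8")
print("hole",plane(t,407.6-.4,177.4-.4,.046), plane(t,370+197/5-.4,140+287/5-.4,.046))
o=np.array([210,120])
for n,p,z in(("foot",(134,520),.2346),("headbot",(101,368),.3096),("bead",(82,268),.3476)):
    u,v=np.array(p)/6+o-.42; print(n,plane(s,u,v,z).round(4))
for x in ((.5958,-.2425,.2346),(.5938,-.2425,.2346),(.5958,-.2425,.3096)): print(np.round((np.array(proj(s,x))-o+.42)*6))
E
```

```text
hole [ 0.59547266 -0.23992725  0.046     ] [ 0.54038855 -0.24434867  0.046     ]
foot [ 0.5927 -0.2426  0.2346]
headbot [ 0.6011 -0.2448  0.3096]
bead [ 0.5984 -0.2436  0.3476]
[137. 525.]
[135. 522.]
[102. 357.]
```

```bash
python3 -m creep '[[-2,4.5,0.9,-0.006,0.011,0,1],[-4,9,0.9,-0.006,0.011,0,1],[-6,13.5,0.9,-0.006,0.011,0,1],[-7.4,18,0.9,-0.006,0.011,0,1],[-7.4,21.5,0.9,-0.006,0.011,0,1],[-7.4,22.7,0.9,-0.006,0.011,0,1],[-7.4,22.7,0.9,-0.006,0.011,0,1],[-7.4,22.7,0.9,-0.006,0.011,0,1]]'; python3 - <<'E'
from h import *
go(.6577,-.0116,.24,93.2)
E
```

```text
time_s: 18.85
tool_pos: [0.6558, -0.0122, 0.2949]
ee_rot: [[-0.998, -0.056, -0.007], [-0.056, 0.998, 0.003], [0.007, 0.003, -1.0]]
wrist_force: [-0.3, -0.3, 0.1]
opening: 0.0155
sh cm [-0.23  0.03  5.49] rv [ 0.0032 -0.0071  0.0003] dyaw -0.0 q [-6.900e+00  2.740e+01  7.810e+01  1.000e-01  7.500e+01 -1.001e+02] open 0.015494892778836896 t 18.85
```

```bash
python3 -m creep '[[-0.2,0,2,0.003,-0.007,0,1],[-0.2,0,4,0.003,-0.007,0,1],[-0.2,0,5.2,0.003,-0.007,0,1],[-0.2,0,5.2,0.003,-0.007,0,1],[-0.2,0,5.2,0.003,-0.007,0,1]]'; python3 - <<'E'
from h import *
go(.6577,-.0116,.22,93.2)
s=grab("scene","s9"); crop(s,300,150,390,240,"s9",6); t=grab("top","t9"); crop(t,280,100,380,220,"t9",5)
E
```

```text
time_s: 19.35
tool_pos: [0.6576, -0.0127, 0.2434]
ee_rot: [[-0.998, -0.055, 0.0], [-0.055, 0.998, 0.0], [-0.0, 0.0, -1.0]]
wrist_force: [-0.4, -0.2, -0.4]
opening: 0.0157
sh cm [-0.01  0.11  2.34] rv [ 0.0001  0.0003 -0.0006] dyaw 0.0 q [  -6.9   29.5   82.3    0.    68.2 -100. ] open 0.01565048699308078 t 19.35
s9 6
t9 5
```

View pics/s9.png

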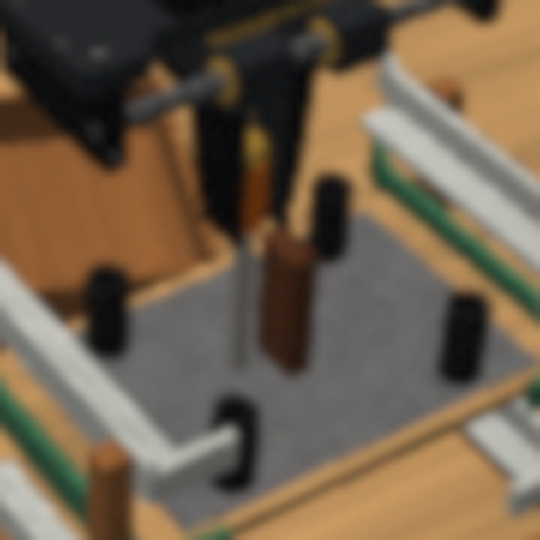

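```bash
python3 -m creep '[[0,0.1,1,0,0,0,1],[0,0.1,2,0,0,0,1],[0,0.1,3,0,0,0,1],[0,0.1,3,0,0,0,1]]'; python3 -m creep '[[0,0,0.5,0,0,0,1],[0,0,1,0,0,0,1],[0,0,1,0,0,0,1]]'; python3 - <<'E'
from h import *
go(.6577,-.0116,.1857,93.2)
s=grab("scene","s10"); crop(s,300,150,390,240,"s10",6)
E
```

```text
time_s: 19.85
tool_pos: [0.6571, -0.0112, 0.2119]
ee_rot: [[-0.998, -0.056, -0.002], [-0.056, 0.998, 0.0], [0.002, 0.0, -1.0]]
wrist_force: [-0.4, -0.4, -0.3]
opening: 0.0154
time_s: 20.15
tool_pos: [0.6568, -0.0111, 0.2011]
ee_rot: [[-0.998, -0.056, -0.003], [-0.056, 0.998, 0.0], [0.003, 0.001, -1.0]]
wrist_force: [-1.0, 0.9, -0.4]
opening: 0.0155
sh cm [-0.09 -0.05  1.54] rv [ 0.0006 -0.0026  0.    ] dyaw -0.0 q [ -6.7  31.5  85.3   0.   63.3 -99.9] open 0.015512135793904052 t 20.15
s10 6
```

View pics/s10.png

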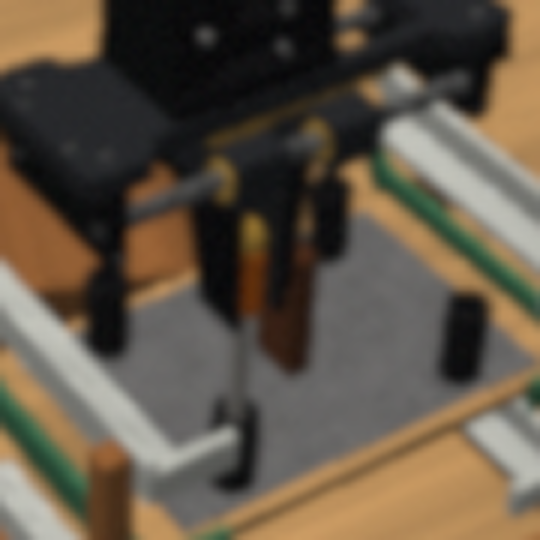

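The foot is inside the tube with no force. Pushing to the bottom.

```bash
python3 -m creep '[[0,0,0.5,0,-0.003,0,1],[0,0,1,0,-0.003,0,1],[0,0,1.4,0,-0.003,0,1],[0,0,1.4,0,-0.003,0,1]]'; python3 -m creep '[[0,0,0.2,0,0,0,1],[0,0,0.2,0,0,0,1]]'
```

```text
time_s: 20.6
tool_pos: [0.6567, -0.0112, 0.1869]
ee_rot: [[-0.998, -0.056, -0.0], [-0.056, 0.998, 0.001], [0.0, 0.001, -1.0]]
wrist_force: [-0.8, -1.1, 0.3]
opening: 0.0154
time_s: 20.8
tool_pos: [0.657, -0.0111, 0.1853]
ee_rot: [[-0.998, -0.056, 0.001], [-0.056, 0.998, 0.001], [-0.001, 0.001, -1.0]]
wrist_force: [-0.7, 0.6, 2.3]
opening: 0.0155
```

```bash
python3 -m creep '[[0,0,0.1,0,0,0,1],[0,0,0.1,0,0,0,5],[0,0,0.1,0,0,0,5],[0,0,0.1,0,0,0,5],[0,0,-3,0,0,0,5],[0,0,-7,0,0,0,5],[0,0,-11,0,0,0,5],[1,-4,-12,0,0,0,5],[2,-8,-12,0,0,0,5],[3,-12,-12,0,0,0,5]]'; python3 - <<'E'
from h import *
go(.4843,-.2485,.16,93.4)
s=grab("scene","s11"); crop(s,280,130,400,250,"s11",5); t=grab("top","t11"); crop(t,240,100,440,250,"t11",4)
E
```

```text
time_s: 21.8
tool_pos: [0.6333, -0.1337, 0.3057]
ee_rot: [[-0.998, -0.057, 0.002], [-0.057, 0.998, 0.0], [-0.002, 0.0, -1.0]]
wrist_force: [0.6, -0.3, -0.5]
opening: 0.05
sh cm [ 15.55 -10.62  14.54] rv [ 0.0003  0.0017 -0.0026] dyaw 0.2 q [-1.780e+01  2.600e+01  7.880e+01  1.000e-01  7.510e+01 -1.111e+02] open 0.04998418929116598 t 21.8
s11 5
t11 4
```

View pics/s11.png

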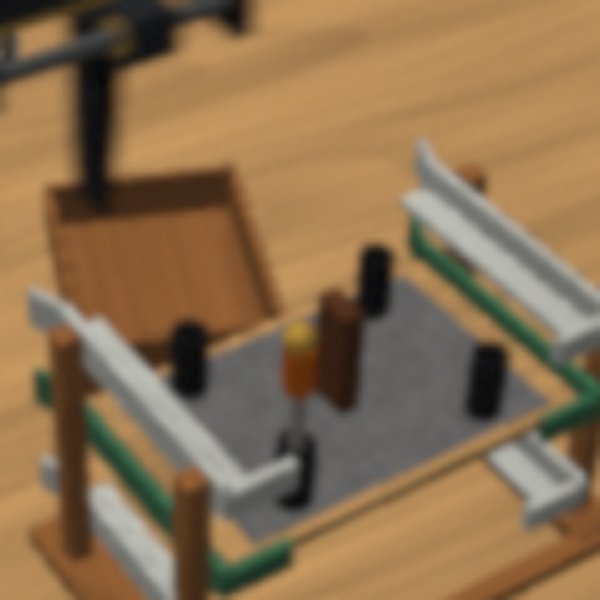

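View pics/t11.png

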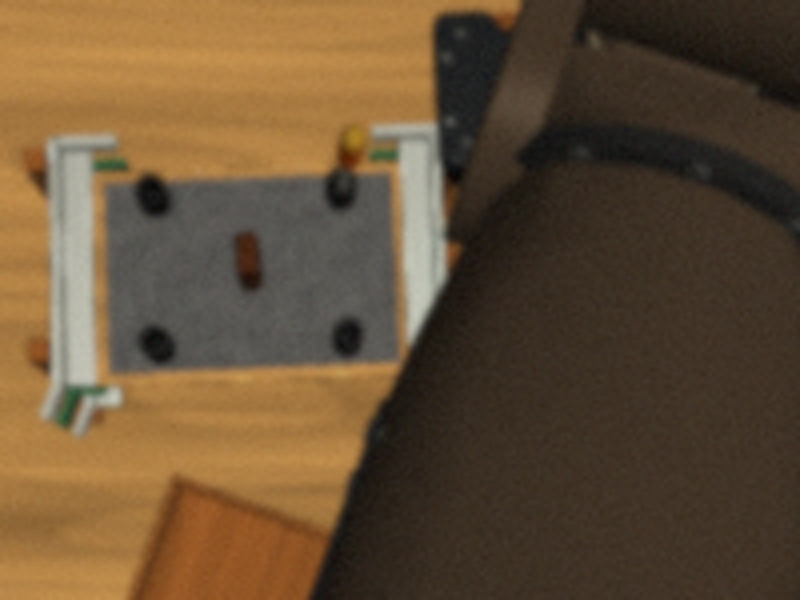

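Orange is seated upright and the tray is still home. Blue next.

```bash
python3 -m creep '[[3,-2,3,0,0,0,5],[6,-4,6,0,0,0,5],[9.5,-6.5,8,0,0,0,5],[12.5,-8.5,11,0,0,0,5],[15,-10.5,13,0,0,0,5],[15.5,-10.7,14.5,0,0,0,5],[15.5,-10.7,14.5,0,0,0,5]]'; python3 - <<'E'
from h import *
go(.4854,-.249,.083,93.4)
E
```

```text
time_s: 22.6
tool_pos: [0.4823, -0.2517, 0.1584]
ee_rot: [[-0.999, -0.05, -0.002], [-0.05, 0.999, 0.002], [0.002, 0.002, -1.0]]
wrist_force: [0.6, -0.2, 0.4]
opening: 0.0501
sh cm [-0.34  0.24  7.54] rv [ 0.002  -0.0021 -0.009 ] dyaw 0.5 q [ -34.5   25.5  104.3    0.    50.4 -127.4] open 0.050083246224997074 t 22.6
```

```bash
python3 -m creep '[[-0.3,0.2,3,0.002,-0.002,-0.009,5],[-0.3,0.2,6,0.002,-0.002,-0.009,5],[-0.3,0.2,7.5,0.002,-0.002,-0.009,5],[-0.3,0.2,7.5,0.002,-0.002,-0.009,5],[-0.3,0.2,7.5,0.002,-0.002,-0.009,5],[-0.3,0.2,7.5,0.002,-0.002,-0.009,1],[-0.3,0.2,7.5,0.002,-0.002,-0.009,1],[-0.3,0.2,7.5,0.002,-0.002,-0.009,1],[-0.3,0.2,7.5,0.002,-0.002,-0.009,1],[-0.3,0.2,7.5,0.002,-0.002,-0.009,1],[-0.3,0.2,7.5,0.002,-0.002,-0.009,1]]' 15; python3 -m creep '[[0,0,-3,0,0,0,1],[0,0,-7,0,0,0,1],[0,0,-11,0,0,0,1],[0,0,-15,0,0,0,1],[0,0,-19,0,0,0,1],[0,0,-22,0,0,0,1],[0,0,-22,0,0,0,1]]'; python3 - <<'E'
from h import *
go(.5548,.1032,.30,93.2)
s=grab("scene","s12"); crop(s,180,110,280,210,"s12",6)
E
```

```text
time_s: 23.7
tool_pos: [0.485, -0.2492, 0.0835]
ee_rot: [[-0.998, -0.059, -0.0], [-0.059, 0.998, 0.0], [0.0, 0.0, -1.0]]
wrist_force: [-0.3, 1.8, 1.7]
opening: 0.0154
time_s: 24.4
tool_pos: [0.4859, -0.25, 0.3075]
ee_rot: [[-0.998, -0.059, 0.005], [-0.059, 0.998, -0.004], [-0.005, -0.004, -1.0]]
wrist_force: [0.1, 0.7, -0.0]
opening: 0.0156
sh cm [-8.96 34.85  0.66] rv [-0.0039  0.0052  0.0033] dyaw -0.2 q [ -34.2   16.7   93.1    0.    69.9 -127.5] open 0.015606741498488761 t 24.4
s12 6
```

View pics/s12.png

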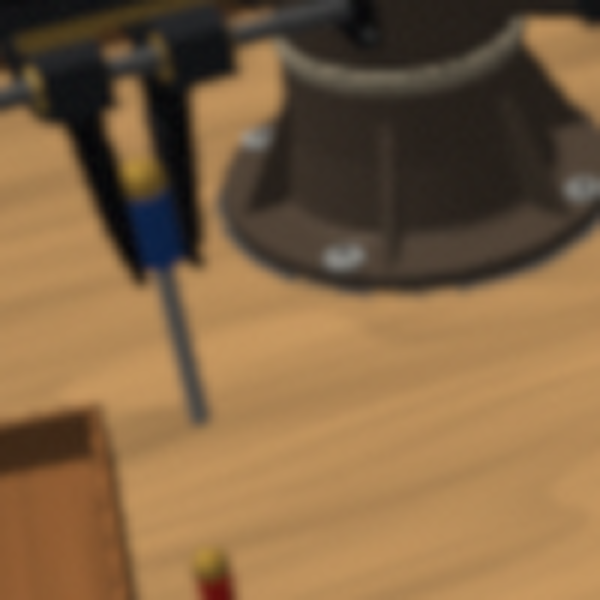

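```bash
python3 - <<'E'
from h import *
s=load("s12");o=np.array([180,110])
for x in ((.4859+.0004,-.2503,.3075-.0735),(.4859+.0024,-.2503,.3075-.0735),(.4859,-.25,.3095)): print(np.round((np.array(proj(s,x))-o+.42)*6))
E
python3 -m creep '[[-1,4,0.7,-0.004,0.005,0.003,1],[-2.2,8.5,0.7,-0.004,0.005,0.003,1],[-3.4,13,0.7,-0.004,0.005,0.003,1],[-4.6,17.5,0.7,-0.004,0.005,0.003,1],[-5.8,22,0.7,-0.004,0.005,0.003,1],[-7,26.5,0.7,-0.004,0.005,0.003,1],[-8,31,0.7,-0.004,0.005,0.003,1],[-9,34.3,0.7,-0.004,0.005,0.003,1],[-9,34.8,0.7,-0.004,0.005,0.003,1],[-9,34.8,0.7,-0.004,0.005,0.003,1]]'; python3 - <<'E'
from h import *
go(.5550,.1031,.24,93.2)
E
```

```text
[202. 424.]
[204. 427.]
[163. 259.]
time_s: 25.45
tool_pos: [0.5541, 0.1039, 0.2962]
ee_rot: [[-0.998, -0.058, -0.005], [-0.058, 0.998, 0.002], [0.005, 0.002, -1.0]]
wrist_force: [-0.2, 0.8, -1.6]
opening: 0.0155
sh cm [-0.11 -0.09  5.62] rv [ 0.002  -0.0049  0.0021] dyaw -0.1 q [  3.8  19.   91.4   0.1  69.9 -89.5] open 0.015471916819110774 t 25.45
```

```bash
python3 -m creep '[[-0.1,-0.1,2,0.002,-0.005,0.002,1],[-0.1,-0.1,4,0.002,-0.005,0.002,1],[-0.1,-0.1,5.4,0.002,-0.005,0.002,1],[-0.1,-0.1,5.4,0.002,-0.005,0.002,1],[-0.1,-0.1,5.4,0.002,-0.005,0.002,1]]'; python3 - <<'E'
from h import *
go(.5550,.1031,.21,93.2)
s=grab("scene","s13"); crop(s,310,110,400,200,"s13",6)
E
```

```text
time_s: 25.95
tool_pos: [0.5549, 0.102, 0.2423]
ee_rot: [[-0.999, -0.055, -0.0], [-0.055, 0.999, -0.0], [0.0, -0.0, -1.0]]
wrist_force: [0.2, -0.4, -0.4]
opening: 0.0157
sh cm [-0.02  0.11  3.23] rv [-0.0001 -0.0004 -0.0011] dyaw 0.1 q [  3.7  21.6  95.9  -0.   62.5 -89.4] open 0.015690500183397082 t 25.95
s13 6
```

View pics/s13.png

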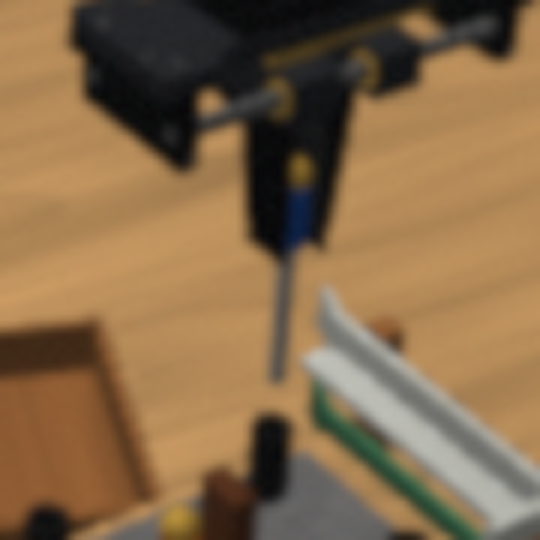

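```bash
python3 -m creep '[[0,0.1,1,0,0,0,1],[0,0.1,2,0,0,0,1],[0,0.1,3,0,0,0,1],[0,0.1,3.2,0,0,0,1],[0,0.1,3.2,0,0,0,1]]'; python3 -m creep '[[0,0,0.5,0,0,0,1],[0,0,1,0,0,0,1],[0,0,1,0,0,0,1]]'; python3 - <<'E'
from h import *
go(.5550,.1031,.1842,93.2)
s=grab("scene","s14"); crop(s,310,110,400,200,"s14",6)
E
```

```text
time_s: 26.5
tool_pos: [0.5549, 0.1032, 0.2101]
ee_rot: [[-0.998, -0.055, -0.0], [-0.055, 0.998, -0.0], [0.0, -0.0, -1.0]]
wrist_force: [0.1, -0.4, -0.5]
opening: 0.0156
time_s: 26.8
tool_pos: [0.5547, 0.1032, 0.1995]
ee_rot: [[-0.998, -0.055, -0.001], [-0.055, 0.998, -0.0], [0.001, -0.0, -1.0]]
wrist_force: [0.2, -0.6, -0.7]
opening: 0.0156
sh cm [-0.03 -0.02  1.53] rv [-0.0001 -0.0014 -0.0007] dyaw 0.0 q [  3.8  24.2  99.   -0.   56.9 -89.3] open 0.015600184216933856 t 26.8
s14 6
```

View pics/s14.png

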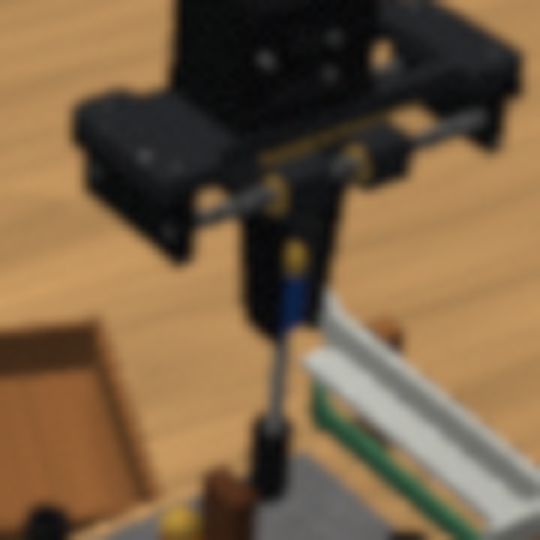

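```bash
python3 -m creep '[[0,0,0.5,0,0,0,1],[0,0,1,0,0,0,1],[0,0,1.4,0,0,0,1],[0,0,1.4,0,0,0,1]]'; python3 -m creep '[[0,0,0.3,0,0,0,1],[0,0,0.3,0,0,0,1]]'
```

```text
time_s: 27.25
tool_pos: [0.5545, 0.1032, 0.1851]
ee_rot: [[-0.998, -0.055, -0.002], [-0.055, 0.998, -0.0], [0.002, -0.0, -1.0]]
wrist_force: [-0.0, -0.7, -0.9]
opening: 0.0154
time_s: 27.45
tool_pos: [0.5553, 0.1034, 0.183]
ee_rot: [[-0.998, -0.055, 0.0], [-0.055, 0.998, 0.0], [-0.0, 0.0, -1.0]]
wrist_force: [-0.0, 1.1, 8.2]
opening: 0.0153
```

It reached the bottom (8 N). I release and head for the red stick.

```bash
python3 -m creep '[[0,0,0,0,0,0,5],[0,0,0,0,0,0,5],[0,0,0,0,0,0,5],[0,0,-3,0,0,0,5],[0,0,-7,0,0,0,5],[0,0,-11,0,0,0,5],[1,-4,-12,0,0,0,5],[2.5,-9,-12,0,0,0,5],[4,-13.5,-12,0,0,0,5],[6,-18,-12,0,0,0,5],[8,-22,-12,0,0,0,5],[10,-27,-12,0,0,0,5],[12,-31,-9,0,0,0,5],[14,-34,-5,0,0,0,5],[14.4,-34.8,-1,0,0,0,5],[14.4,-34.8,2.3,0,0,0,5],[14.4,-34.8,2.3,0,0,0,5]]'; python3 - <<'E'
from h import *
go(.4305,-.2526,.083,93.4)
s=grab("scene","s15"); crop(s,180,140,400,260,"s15",4)
E
```

```text
time_s: 29.15
tool_pos: [0.4288, -0.2514, 0.1565]
ee_rot: [[-0.999, -0.053, -0.005], [-0.054, 0.999, 0.005], [0.005, 0.005, -1.0]]
wrist_force: [-0.6, 0.7, -0.2]
opening: 0.0505
sh cm [-0.2  -0.17  7.35] rv [ 0.005  -0.0051 -0.0058] dyaw 0.3 q [ -38.    22.3  110.6    0.    47.5 -131.1] open 0.05045546533387954 t 29.15
s15 3.6363636363636362
```

View pics/s15.png

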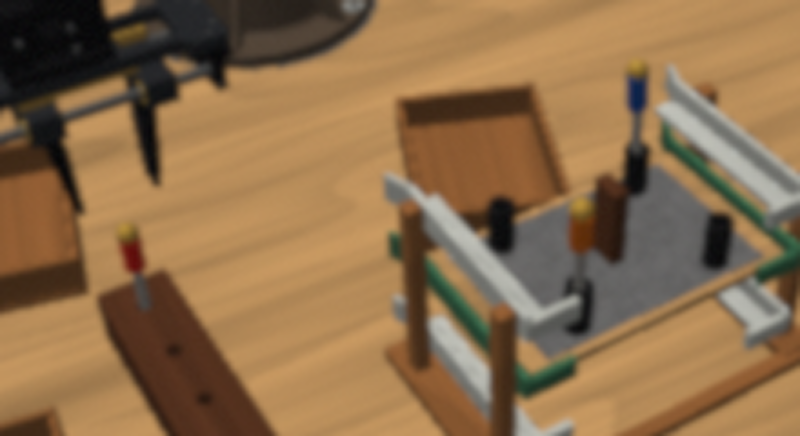

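```bash
python3 -m creep '[[-0.2,-0.2,3,0.005,-0.005,-0.006,5],[-0.2,-0.2,6,0.005,-0.005,-0.006,5],[-0.2,-0.2,7.3,0.005,-0.005,-0.006,5],[-0.2,-0.2,7.3,0.005,-0.005,-0.006,5],[-0.2,-0.2,7.3,0.005,-0.005,-0.006,5],[-0.2,-0.2,7.3,0.005,-0.005,-0.006,1],[-0.2,-0.2,7.3,0.005,-0.005,-0.006,1],[-0.2,-0.2,7.3,0.005,-0.005,-0.006,1],[-0.2,-0.2,7.3,0.005,-0.005,-0.006,1],[-0.2,-0.2,7.3,0.005,-0.005,-0.006,1],[-0.2,-0.2,7.3,0.005,-0.005,-0.006,1]]' 15; python3 -m creep '[[0,0,-3,0,0,0,1],[0,0,-7,0,0,0,1],[0,0,-11,0,0,0,1],[0,0,-15,0,0,0,1],[0,0,-19,0,0,0,1],[0,0,-22,0,0,0,1],[0,0,-22,0,0,0,1]]'; python3 - <<'E'
from h import *
go(.5616,-.0166,.30,93.2)
s=grab("scene","s16"); crop(s,160,90,260,190,"s16",6)
o=np.array([160,90])
from bench import env
p=env.observe(); q=p["tool_pos"]+.0735*p["ee_rot"][:,2]; print(np.round((np.array(proj(s,q))-o+.42)*6))
E
```

```text
time_s: 30.3
tool_pos: [0.4318, -0.2532, 0.086]
ee_rot: [[-0.998, -0.06, 0.002], [-0.06, 0.998, -0.002], [-0.002, -0.002, -1.0]]
wrist_force: [-0.6, 3.6, 2.3]
opening: 0.0159
time_s: 31.0
tool_pos: [0.4322, -0.2535, 0.3098]
ee_rot: [[-0.998, -0.06, 0.008], [-0.06, 0.998, -0.006], [-0.007, -0.006, -1.0]]
wrist_force: [0.4, -0.1, 0.0]
opening: 0.0157
sh cm [-14.34  22.88   0.94] rv [-0.0063  0.0072  0.0045] dyaw -0.3 q [ -38.    12.4   98.7    0.    68.4 -131.4] open 0.015732263937472023 t 31.0
s16 6
[274. 472.]
```

View pics/s16.png

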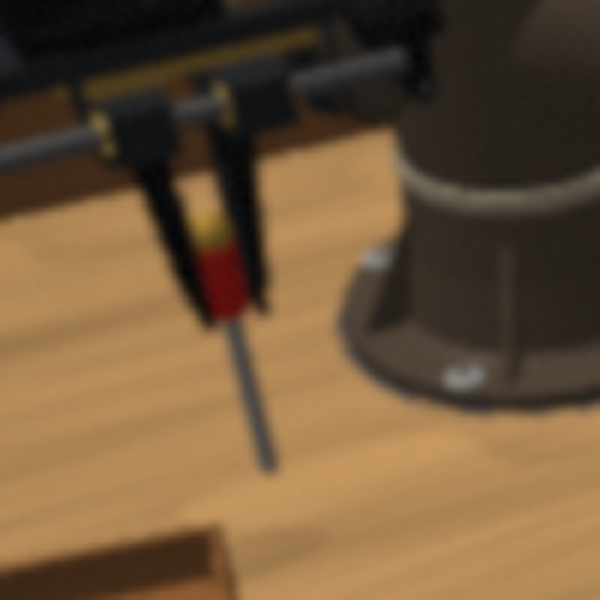

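```bash
python3 -m creep '[[-2,3.5,0.9,-0.006,0.007,0.004,1],[-4.5,7.5,0.9,-0.006,0.007,0.004,1],[-7,11.5,0.9,-0.006,0.007,0.004,1],[-9.5,15.5,0.9,-0.006,0.007,0.004,1],[-12,19.5,0.9,-0.006,0.007,0.004,1],[-14,22.3,0.9,-0.006,0.007,0.004,1],[-14.5,22.9,0.9,-0.006,0.007,0.004,1],[-14.5,22.9,0.9,-0.006,0.007,0.004,1]]'; python3 - <<'E'
from h import *
go(.5626,-.0166,.24,93.2)
E
```

```text
time_s: 31.85
tool_pos: [0.5625, -0.0151, 0.2966]
ee_rot: [[-0.998, -0.058, -0.005], [-0.058, 0.998, 0.002], [0.005, 0.002, -1.0]]
wrist_force: [-0.9, -1.1, 0.4]
opening: 0.0158
sh cm [-0.03 -0.16  5.66] rv [ 0.0023 -0.0047  0.0023] dyaw -0.1 q [-8.300e+00  1.890e+01  9.150e+01  1.000e-01  6.990e+01 -1.017e+02] open 0.01578404471091884 t 31.85
```

```bash
python3 -m creep '[[0,-0.1,2,0.002,-0.005,0.002,1],[0,-0.1,4,0.002,-0.005,0.002,1],[0,-0.1,5.4,0.002,-0.005,0.002,1],[0,-0.1,5.4,0.002,-0.005,0.002,1],[0,-0.1,5.4,0.002,-0.005,0.002,1]]'; python3 - <<'E'
from h import *
go(.5626,-.0166,.21,93.2)
s=grab("scene","s17"); crop(s,280,130,370,220,"s17",6)
E
```

```text
time_s: 32.35
tool_pos: [0.562, -0.0171, 0.2428]
ee_rot: [[-0.998, -0.055, -0.0], [-0.055, 0.998, 0.0], [0.0, 0.0, -1.0]]
wrist_force: [0.3, -0.1, -0.7]
opening: 0.0156
sh cm [-0.07  0.04  3.28] rv [ 0.0002 -0.0002 -0.001 ] dyaw 0.1 q [  -8.5   21.4   96.2    0.    62.4 -101.6] open 0.01561110578139548 t 32.35
s17 6
```

View pics/s17.png

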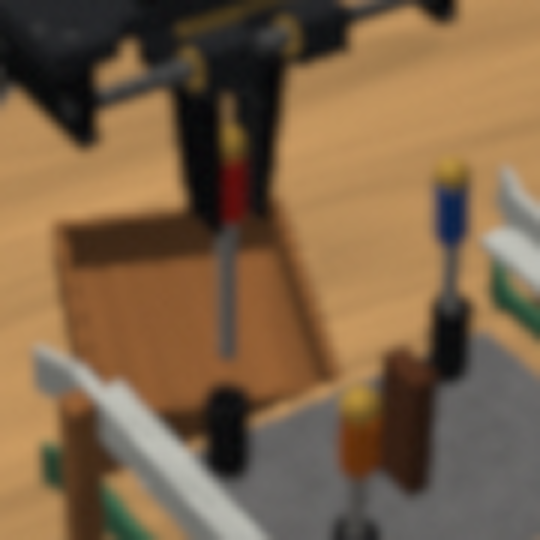

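```bash
python3 -m creep '[[-0.1,0,1,0,0,0,1],[-0.1,0,2,0,0,0,1],[-0.1,0,3,0,0,0,1],[-0.1,0,3.2,0,0,0,1],[-0.1,0,3.2,0,0,0,1]]'; python3 -m creep '[[0,0,0.5,0,0,0,1],[0,0,1,0,0,0,1],[0,0,1,0,0,0,1]]'; python3 - <<'E'
from h import *
go(.5626,-.0166,.1867,93.2)
s=grab("scene","s18"); crop(s,280,130,370,220,"s18",6)
E
```

```text
time_s: 32.9
tool_pos: [0.5631, -0.0168, 0.2106]
ee_rot: [[-0.998, -0.055, -0.0], [-0.055, 0.998, 0.0], [0.0, 0.0, -1.0]]
wrist_force: [0.1, 0.8, -0.6]
opening: 0.0156
time_s: 33.2
tool_pos: [0.5629, -0.0167, 0.2]
ee_rot: [[-0.998, -0.055, -0.001], [-0.055, 0.998, 0.0], [0.001, 0.0, -1.0]]
wrist_force: [0.5, 0.3, 0.1]
opening: 0.0159
sh cm [0.02 0.01 1.33] rv [ 0.0004 -0.0012 -0.0006] dyaw 0.0 q [  -8.4   24.    99.1    0.    56.9 -101.6] open 0.015949911293657217 t 33.2
s18 6
```

View pics/s18.png

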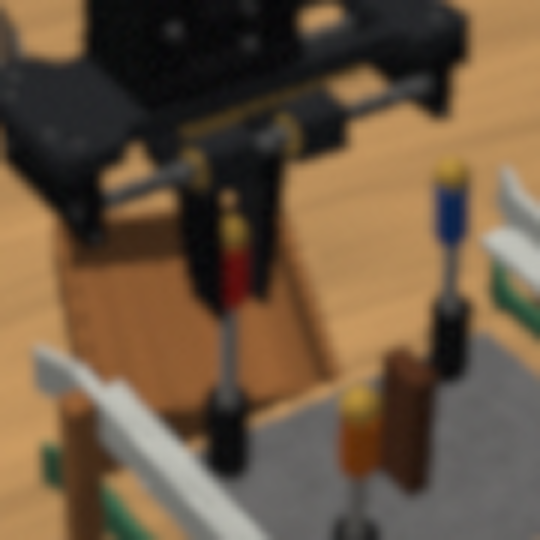

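```bash
python3 -m creep '[[0,0,0.5,0,0,0,1],[0,0,1,0,0,0,1],[0,0,1.3,0,0,0,1],[0,0,1.3,0,0,0,1]]'; python3 -m creep '[[0,0,0.2,0,0,0,1],[0,0,0.2,0,0,0,1]]'
```

```text
time_s: 33.65
tool_pos: [0.5629, -0.0167, 0.1869]
ee_rot: [[-0.998, -0.055, -0.001], [-0.055, 0.998, 0.0], [0.001, 0.001, -1.0]]
wrist_force: [-0.2, 0.7, -0.0]
opening: 0.0155
time_s: 33.85
tool_pos: [0.5635, -0.0167, 0.1859]
ee_rot: [[-0.998, -0.055, 0.001], [-0.055, 0.998, 0.0], [-0.001, 0.0, -1.0]]
wrist_force: [-0.4, 1.2, 8.6]
opening: 0.0157
```

It bottomed out (8.6 N). Releasing, retreating and checking everything.

```bash
python3 -m creep '[[0,0,0,0,0,0,5],[0,0,0,0,0,0,5],[0,0,0,0,0,0,5],[0,0,-3,0,0,0,5],[0,0,-7,0,0,0,5],[0,0,-11,0,0,0,5],[4,2,-14,0,0,0,5],[8,8,-14,0,0,0,5],[9,13,-14,0,0,0,5],[9,18,-14,0,0,0,5],[9,23,-14,0,0,0,5],[9,28,-14,0,0,0,5],[9,33,-14,0,0,0,5],[9,38,-14,0,0,0,5],[9,38,-14,0,0,0,5]]'; python3 - <<'E'
from h import *
s=grab("scene","s19"); crop(s,280,110,410,250,"s19",5); t=grab("top","t19"); cv2.imwrite("pics/t19.png",t["color"][:,:,::-1])
crop(t,240,100,360,210,"t19c",6)
E
```

```text
time_s: 35.35
tool_pos: [0.4517, 0.3611, 0.3254]
ee_rot: [[-0.998, -0.057, 0.0], [-0.057, 0.998, 0.001], [-0.0, 0.001, -1.0]]
wrist_force: [0.6, -0.6, 0.3]
opening: 0.05
s19 4.285714285714286
t19c 5.454545454545454
```

View pics/s19.png

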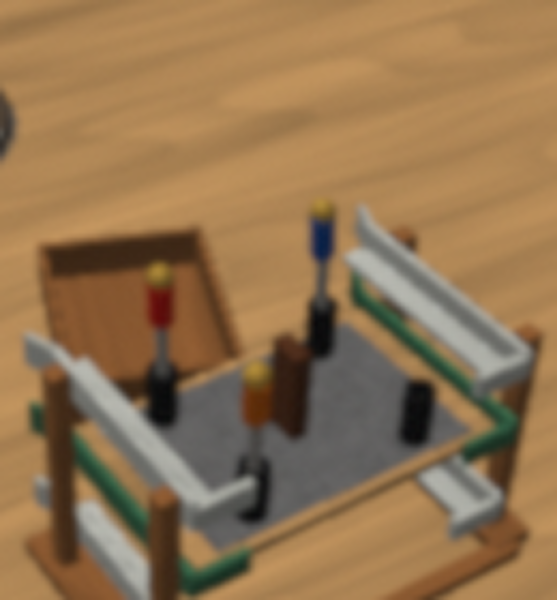

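View pics/t19.png

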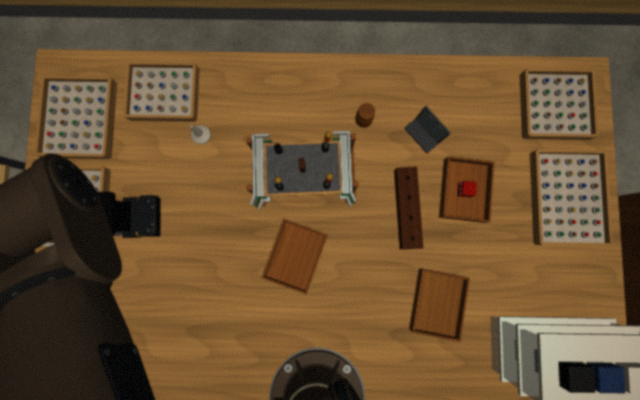

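View pics/t19c.png

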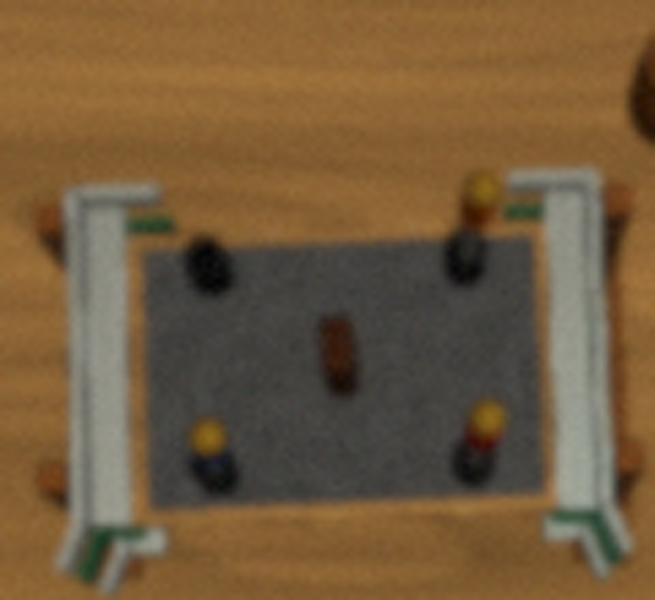

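```bash
python3 - <<'E'
from h import *
a=load("t6");b=load("t19");s=load("s19")
sl=np.s_[160:180,270:335]
ga,gb=[cv2.cvtColor(d["color"],cv2.COLOR_RGB2GRAY).astype(np.float32)[sl] for d in(a,b)]
print("shift px",cv2.phaseCorrelate(ga,gb,cv2.createHanningWindow(ga.shape[::-1],cv2.CV_32F)))
yb=lambda d,w:w&(hsv(d)[...,0]>16)&(hsv(d)[...,0]<32)&(hsv(d)[...,1]>150)&(hsv(d)[...,2]>100)
S={"blue":((208,435),(321,208)),"red":((489,417),(159,275)),"orange":((481,190),(257,376))}
for n,(p,q) in S.items():
    pa=np.array(p)/5.4545+[240,100]-.41;pb=np.array(q)/4.2857+[280,110]-.38
    print(n,tri(b,pa,s,pb))
P=cloud(s);h=hsv(s);m=win(320,185,385,235)&(h[...,1]<60)&(P[...,2]>.085)&(P[...,2]<.13);q=P[m];A=np.c_[q[:,:2]-q[:,:2].mean(0),np.ones(len(q))];print("felt plane",np.linalg.lstsq(A,q[:,2],rcond=None)[0],len(q))
from bench import env;print(env.observe()["wrist_force"],env.observe()["time_s"])
E
```

```text
shift px ((-0.016700033273941983, 0.12459544295868952), 1.0896944655312433)
blue (array([0.55503175, 0.09437096, 0.22067418]), np.float64(0.41023426293426024))
red (array([ 0.56473957, -0.02213972,  0.22019781]), np.float64(0.3066268771239285))
orange (array([ 0.66254217, -0.0176464 ,  0.21717185]), np.float64(0.23320871608033034))
felt plane [0.00889847 0.00509955 0.10808125] 1435
[-0.02796913 -1.39582585  0.41951058] 35.45
```

```bash
python3 -c "
from bench import env
print(env.job_done())"
```

```text
the job is handed in; nothing more can be done
None
```

The job is done and handed in at about 35 s of robot time; no verdict was reported.

- **Ring box:** only the red one was present. It went into the rightmost crate and sits near its centre in the last top view.
- **Tray:** I slid it onto the green rails until it met the back stops (about 13 N) and let it go. At the last check it had moved about 0.3 mm since release, and the felt was level within about 0.01 rad.
- **Hair sticks:** only red, blue and orange were present; the fourth hole of the stock was empty. They stand in tubes 0, 1 and 2. Red and blue were pushed until they bottomed at about 8 N. Orange showed 2.3 N, then I pushed it 1 mm further.
- **Last checks:** the bead tops came out at 0.217 to 0.221 m, against about 0.22 m for fully seated. The cone, jar and mirror look unmoved, and the arm had backed off clear of everything.
- **Small disagreements:** the sticks lean slightly in the wider bores. The blue one leans most, at an estimated 0.09 rad, inside the 0.2 rad limit. At the rack, the cameras and the arm disagreed by about 1.3 mm sideways, so I placed by the arm's own reading.

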